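# Run a batch of hubs in the deburring machine

### The job

Deburr the batch of flanged hubs: first pull the speed slider fully back to off, then lift the lid off the bowl of the vibratory machine by its knob and lay it, knob up, on the round rubber mat. Put every flanged hub lying about on the bench into the bowl, set the lid back so that it sits flush on the bowl, and only then push the slider forward to the thick white line. Leave the plain sleeve without a flange and everything else on the bench where it is.

Things in the scene. Friction and masses are not known exactly. Their poses are not given: they have to be found in the camera images.
- machine: vibratory deburring machine, fixed: round foot 170 mm across carrying an open grey bowl, 180 mm outside and 170 mm inside diameter, inner floor 51 mm and rim 129 mm above the bench. Origin: on the axis at bench height; z up. Machine and mat change sides from start to start
- bowl_floor (a point): centre of the bowl's inner floor (51 mm above the bench)
- bowl_rim (a point): centre of the bowl's mouth, at rim height (129 mm above the bench)
- lid: loose white lid, 188 mm across, 0.3 kg, on the bowl at the start. Origin: centre of its underside; z up through the knob. From the origin up: tapered plug, 140 to 158 mm across, 0 to 8 mm, dropping into the bowl with 6 mm play; plate 8 to 14 mm; black knob: neck 18 mm across to 28 mm, head 34 mm across from 28 to 46 mm. Seated, the origin is 8 mm below the rim; on the mat, 3 mm above the bench
- mat: round black rubber mat, 200 mm across and 3 mm thick, fixed on the bench. Origin: centre of its underside
- console: speed console, fixed: dark box 160 mm long (its x), 80 mm wide (its y), 45 mm high, with a slide track along its x in the middle of the top. Origin: centre of the underside; x points away from the robot (yaw up to 0.3), z up
- fader_top (a point): top centre of the slider's grip, 41.5 mm above the console's top; the grip is a black block 24 mm along the track, 34 mm across it and 40 mm high, with a thin white line across its top. It needs about 2 N to slide and stays where it is left
- speed_mark (a point): middle of the thick white line across the console's top, where the slider's grip must be centred for running (55 mm from off)
- fader (a joint): slider position in m along the console's x: 0 at the near end stop, towards the robot (off), 0.055 at the thick white line, 0.08 at the far end stop
- hub0: flanged aluminium hub (all hubs alike, two to four present, the others None): disc 52 mm across and 12 mm thick at the bottom with a plain round stem 26 mm across on it, 60 mm high in all, about 0.14 kg, loose on the bench, standing on its disc at the start. Origin: centre of the disc's underside; z along the stem. It fits in the bowl standing or lying
- hub1: flanged aluminium hub (all hubs alike, two to four present, the others None): disc 52 mm across and 12 mm thick at the bottom with a plain round stem 26 mm across on it, 60 mm high in all, about 0.14 kg, loose on the bench, standing on its disc at the start. Origin: centre of the disc's underside; z along the stem. It fits in the bowl standing or lying
- hub2: flanged aluminium hub (all hubs alike, two to four present, the others None): disc 52 mm across and 12 mm thick at the bottom with a plain round stem 26 mm across on it, 60 mm high in all, about 0.14 kg, loose on the bench, standing on its disc at the start. Origin: centre of the disc's underside; z along the stem. It fits in the bowl standing or lying
- hub3: flanged aluminium hub (all hubs alike, two to four present, the others None): disc 52 mm across and 12 mm thick at the bottom with a plain round stem 26 mm across on it, 60 mm high in all, about 0.14 kg, loose on the bench, standing on its disc at the start. Origin: centre of the disc's underside; z along the stem. It fits in the bowl standing or lying
- sleeve: plain steel sleeve, a tube 40 mm across and 60 mm high without a flange, standing among the hubs; not to be moved. Origin: centre of its underside
- file: flat hand file with a wooden handle, 163 mm long, 20 mm wide, 18 mm high, lying between the hubs and the console; leave alone. Origin: near its middle, at bench height
- jar: glass jar 64 mm across, 100 mm high; leave alone. Origin: centre of its underside
- grease: can 66 mm across, 100 mm high; leave alone. Origin: centre of its underside
- tape: roll of tape lying flat, 90 mm across, 20 mm high; leave alone. Origin: centre of its underside
- driver: screwdriver 200 mm long lying on the bench; leave alone. Origin: middle of its underside
- belt: black drive belt, a rigid ring 140 mm across and 12 mm high, lying flat; leave alone. Origin: centre of its underside
Things that resemble listed ones, but are neither listed nor needed, are in the scene too. Leave any purple look-alike of the hub0 alone.

How it is judged (in metres and radians):
On the way, in this order (a step that is already met when the one before it is completed fails the run):
1. the slider is pulled back to off (value of joint fader below 0.006 m), for 0.2 s.
2. the lid lies knob up on the mat, released, the slider still off (horizontal distance between lid and mat below 0.06 m and height (world z) of lid below 0.008 m and angle between lid's own z axis and vertical below 0.06 rad and contact force between lid and the fingers below 0.1 N and value of joint fader below 0.006 m), for 0.2 s.
3. every hub is in the bowl, released, the slider still off (horizontal distance between each of hub0, hub1, hub2, hub3 and bowl_floor below 0.085 m and z of hub0 in the frame of bowl_floor between -0.01 and 0.065 m and z of hub1 in the frame of bowl_floor between -0.01 and 0.065 m and z of hub2 in the frame of bowl_floor between -0.01 and 0.065 m and z of hub3 in the frame of bowl_floor between -0.01 and 0.065 m and contact force between each of hub0, hub1, hub2, hub3 and the fingers below 0.1 N and value of joint fader below 0.006 m), for 0.2 s.
4. the lid sits flush on the bowl again, the slider still off (horizontal distance between lid and bowl_rim below 0.011 m and z of lid in the frame of bowl_rim between -0.012 and -0.004 m and angle between lid's own z axis and vertical below 0.05 rad and contact force between lid and the fingers below 0.1 N and value of joint fader below 0.006 m), for 0.2 s.
At the end, for the whole second after the job is handed in: Every hub present is inside the bowl, at rest; the lid sits on the bowl, its plug in the mouth (within 11 mm of centre, tilted under 0.05 rad), released and at rest; the slider is within 7 mm of the thick white line (value of joint fader between 0.048 and 0.062 m and horizontal distance between lid and bowl_rim below 0.011 m and z of lid in the frame of bowl_rim between -0.012 and -0.004 m and angle between lid's own z axis and vertical below 0.05 rad and contact force between lid and the fingers below 0.1 N and horizontal distance between each of hub0, hub1, hub2, hub3 and bowl_floor below 0.085 m and z of hub0 in the frame of bowl_floor between -0.01 and 0.065 m and z of hub1 in the frame of bowl_floor between -0.01 and 0.065 m and z of hub2 in the frame of bowl_floor between -0.01 and 0.065 m and z of hub3 in the frame of bowl_floor between -0.01 and 0.065 m and linear speed of each of lid, hub0, hub1, hub2, hub3 below 0.02 m/s); the robot touches nothing.
It fails at once if the sleeve or another bystander is moved more than 40 mm (distance of any of sleeve, file, jar, grease, tape, driver, belt from where it was at the start of the episode above 0.04 m).
Of hub0, hub1, hub2, hub3 only 2 to 4 are there at a start; the rules pass over those that are not, and their reading is None.
At some moment in a run one of hub0, hub1, hub2, hub3, lid may be knocked a few centimetres aside while the robot is not near it.
Once in a run the grip may slacken for a moment while it holds something.
It also fails if it takes over 210 s, if anything falls off the work surface, if the arm or the gripper's body presses on something with over 40 N, if the wrist force passes 120 N, or if a joint passes its speed limit or range.

### The arm

A 7-joint arm with a two-finger parallel gripper is mounted at the origin on the work surface. World frame = base frame: x ahead of the robot, y to its left, z up, the work surface at z = 0. Lengths are in mm, angles in rad, forces in N, time in s.
With the tool pointing down it reaches from about 400 to 875 mm from the base axis. Payload 4.4 kg.
Tool frame: the origin (TCP) lies at the very end of the fingers, on their centre line; the grasp point (between the pads) lies 19 mm behind it; y points along the fingers, x is the direction in which the jaws open and shut, and the axes are right-handed (so a half turn about y gives the same grasp; the last joint's range is limited). The gripper opens to 85 mm and grips with 20 to 120 N. Pads are 22 mm wide; open, the fingers measure 114 mm over their backs; the gripper's body (76 mm by 85 mm) begins 54 mm behind the grasp point. The pads swing forward as they close: fully open they stand 13 mm farther back than shut.
Start: joints at [1.122, 0.628, 0.038, 1.517, -0.027, 0.996, -0.02], TCP at [242.816, -602.958, 231.313] pointing down, gripper open.
Joint ranges: [-3.06, 3.06], [-0.37, 2.12], [-1.25, 1.32], [0.18, 2.47], [-1.1, 4.24], [0.23, 1.98], [-2.94, 2.94]. Speed limits (rad/s): [2.57, 2.57, 3.14, 3.14, 3.14, 3.14, 3.14].

### API

Orientations are given as [roll, pitch, yaw] about the fixed x, y, z axes, in that order (R = Rz(yaw) Ry(pitch) Rx(roll)).
In Python, from cell import ctrl, get_image, nets gives the robot as it stands. The module is installed in compiled form; this text tells all that it offers.
- The arm moves only by the tool step_arm, never from a script. Its argument "moves" is text: rows parted by semicolons, each of 7 numbers parted by spaces: the shift along the tool's x, y, z normalised to -1 to 1, where 1 is 0.05 m, then the turn, a rotation vector about the tool's x, y, z normalised to -1 to 1, where 1 is 0.12 rad, then the opening, from 0 (shut) to 1 (fully open). A call has 1 to 20 rows; each row shifts and turns the commanded pose from where the row before left it, along the tool's axes as they then stand; what a row does not reach is not made up. A row lasts 1/10 s, in which the tool goes at most 50 mm and 8.59 degrees, less where a joint would pass 70% of its speed; a pose out of reach is approached as far as the arm can. A call with a number of a shift or a turn outside -1 to 1 is refused whole. A call with a gripper value outside its range is refused whole. The fingers move at their own pace and stop on an object; the grip force is fixed at half the most. Time passes only in rows, so rows that do not move let the fingers close. It gives the time, the measured TCP pose, the force and the opening at its end, in the units of the state.
- ctrl.read_state(): the state, without advancing time (a new reading comes with each control period).
- get_image(name): name is "side" or "top"; returns a dict with "color" (384x512x3 uint8, blue, green, red), "vertical_fov" (degrees; the focal length in pixels is half the picture's height over the tangent of half this angle, whatever the lens; pixels are square), "cx", "cy" (the principal point, pixels), "R" (3x3) and "t" (3): a world point X has camera coordinates R X + t. Camera axes: x right, y down, z forward; pixel columns grow to the right and rows downward; lengths in mm; the calibration is good to about 2 mm. A picture is of the moment at which its call begins. There is no depth.
- ctrl.finish_job(): hands the job in, once; it reports no verdict.
Trained networks look in a picture, given as the dict that the camera call returned (one of the last four; its "shot" number tells which), for a name from the list of things; names that differ only in an ending like _2 or _b are one class to them, and where a whole thing is asked for, a point or a joint stands for the part that bears it (a point fixed in the world has none). Each returns a list of dicts, best first, with "conf" (0 to 1); they miss things now and then, are a little off and sometimes report something else, mostly with a low value. They report only what shows in the picture. A call takes as long as a camera call. They do not tell look-alikes from the thing itself.
- nets.find_in(picture, target): "position" ([x, y, z] in mm, in world coordinates, good to about 4 mm: the middle of the surface that is visible of it).
- nets.cut_out(picture, target): "pixels" (384x512 bool, what is visible of it).
- nets.place_of(picture, target): "position" ([x, y, z] in mm, in world coordinates, good to about 4 mm: a listed point, or the origin of a listed thing).
The state is a dict: "clock": time; "qpos": joint angles; "qd": joint speeds; "tau": joint torques, N m; "eef_pos": TCP position; "tool_rot": TCP orientation; "force": force on the tool from outside, world axes, zero at the start; "torque": the same for the moment, N m; "width": finger opening in mm.
Only numpy, scipy, OpenCV 4.12 (cv2) and the standard library are available. Lean on these libraries where they do the work, as an engineer would, in place of code of your own. Each camera call takes 0.05 s, during which the arm holds its last target.

## Working session

There is one attempt and no reset: what is moved stays moved. The work goes in short steps, Python scripts to look and compute and a tool call to move; the robot and the scene stay as the last step left them, time stands still between calls to the robot, and variables do not carry over. Pictures are saved under pics/ and viewed, and the job is handed in when it is done.

Besides the shell and the picture viewer there is one more tool, called in YAML: its name, and indented under it one key for each argument. step_arm: Moves the arm, as the interface text tells. Scaled input: -1 to 1 covers 0.05 m each way for a shift and 0.12 rad each way for a turn. Its arguments: {"type":"object","properties":{"moves":{"type":"string"}},"required":["moves"]}

```bash
mkdir -p pics; cat > h.py <<'E'
import numpy as np, cv2
from cell import ctrl, get_image, nets
from scipy.spatial.transform import Rotation as Rot
def save(p,n): cv2.imwrite('pics/'+n+'.png',p['color'])
def st():
    s=ctrl.read_state(); print('t',s['clock'],'pos',np.round(s['eef_pos'],1),'rot',np.round(s['tool_rot'],3),'F',np.round(s['force'],1),'w',s['width'],'q',np.round(s['qpos'],2)); return s
def foc(p): return p['color'].shape[0]/2/np.tan(np.radians(p['vertical_fov'])/2)
def proj(p,X):
    c=np.array(p['R'])@np.array(X,float)+np.array(p['t']); f=foc(p); return np.array([p['cx']+f*c[0]/c[2],p['cy']+f*c[1]/c[2]])
def back(p,u,v,z):
    f=foc(p);R=np.array(p['R']);t=np.array(p['t'])
    d=R.T@np.array([(u-p['cx'])/f,(v-p['cy'])/f,1]); o=-R.T@t
    return o+d*(z-o[2])/d[2]
E
python3 - <<'E'
from h import *
s=st()
print({k:v for k,v in s.items()})
a=get_image('top');b=get_image('side');save(a,'top0');save(b,'side0')
for p in (a,b): print({k:v for k,v in p.items() if k!='color'}, p['color'].shape)
for n in ['machine','lid','mat','console','fader_top','speed_mark','hub0','sleeve','file','jar','grease','tape','driver','belt','bowl_rim']:
    for nm,p in (('top',a),('side',b)):
        print(n,nm,[(np.round(r['position'],0).tolist(),round(r['conf'],2)) for r in nets.place_of(p,n)])
E
```

```text
t 0.0 pos [ 242.6 -602.4  230.4] rot [-1.571  0.002 -1.188] F [-0.7  0.3 -0. ] w 85.59429580250753 q [ 1.12  0.63  0.04  1.52 -0.03  1.   -0.02]
{'clock': 0.0, 'qpos': array([ 1.12220148,  0.62934503,  0.03842081,  1.51837732, -0.02696521,
        0.99630573, -0.02002618]), 'qd': array([ 0.00173111,  0.0002165 ,  0.00063637,  0.0008523 , -0.00053526,
        0.00080497,  0.00108588]), 'tau': array([-1.02603785e-04, -5.63404620e+01,  1.22640755e+00, -1.93442631e+01,
        1.11259488e-02,  1.07491988e-02, -1.15334285e-05]), 'eef_pos': array([ 242.5765223 , -602.35702089,  230.38645257]), 'tool_rot': array([-1.57083867,  0.00191748, -1.18799187]), 'force': array([-0.713933  ,  0.33132899, -0.02028268]), 'torque': array([-0.04099144, -0.02317082,  0.00175202]), 'width': 85.59429580250753}
{'vertical_fov': 47.3976968496426, 'cx': 257.9908625660819, 'cy': 190.1723812243067, 'R': array([[-0.01869311, -0.99972713,  0.01400828],
       [-0.99429684,  0.01711658, -0.10526543],
       [ 0.10499693, -0.01589613, -0.99434549]]), 't': array([  -8.00985116,  582.72852926, 1311.77235834]), 'shot':
[... 1198 characters left out ...]
, 2.0], 0.49)]
sleeve side [([434.0, 358.0, -1.0], 0.52), ([340.0, -212.0, -1.0], 0.41)]
file top [([510.0, 12.0, 2.0], 0.61), ([653.0, -10.0, 47.0], 0.29)]
file side [([509.0, 11.0, 1.0], 0.52)]
jar top [([769.0, 135.0, -1.0], 0.96)]
jar side [([765.0, 135.0, 1.0], 0.74)]
grease top [([765.0, -144.0, 1.0], 0.92), ([556.0, 275.0, 120.0], 0.58)]
grease side [([762.0, -152.0, -2.0], 0.92), ([768.0, 134.0, 2.0], 0.29)]
tape top [([338.0, -215.0, 2.0], 0.64)]
tape side [([339.0, -209.0, -0.0], 0.86), ([434.0, 360.0, -3.0], 0.16)]
driver top [([559.0, 463.0, -0.0], 0.49)]
driver side []
belt top [([413.0, -344.0, -2.0], 0.26)]
belt side []
bowl_rim top [([509.0, 14.0, 1.0], 0.6)]
bowl_rim side []
```

View pics/top0.png

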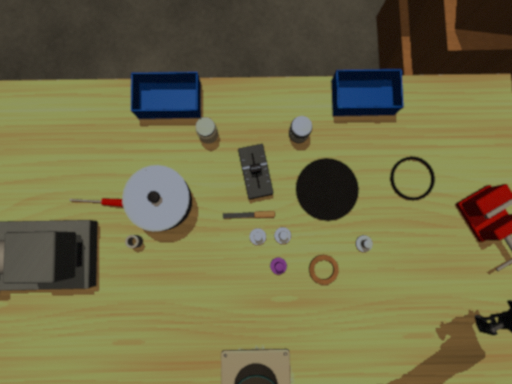

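View pics/side0.png

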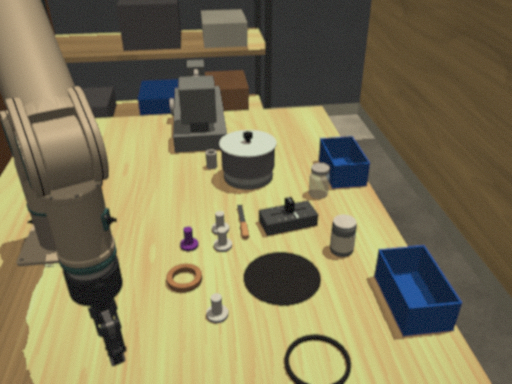

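```bash
python3 - <<'E'
from h import *
a=cv2.imread('pics/top0.png');b=cv2.imread('pics/side0.png')
c1=cv2.resize(a[135:215,200:300],None,fx=7,fy=7,interpolation=cv2.INTER_CUBIC)
cv2.imwrite('pics/c1.png',c1[:, :700])
c2=cv2.resize(b[190:250,240:340],None,fx=7,fy=7,interpolation=cv2.INTER_CUBIC)
cv2.imwrite('pics/c2.png',c2)
c3=cv2.resize(a[220:290,110:390],None,fx=2.8,fy=2.8,interpolation=cv2.INTER_CUBIC)
cv2.imwrite('pics/c3.png',c3)
E
```

```text
(no output)
```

View pics/c1.png

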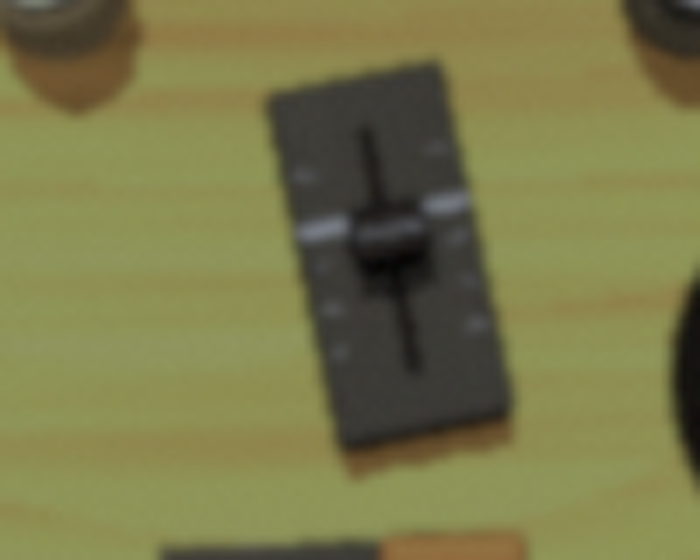

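View pics/c2.png

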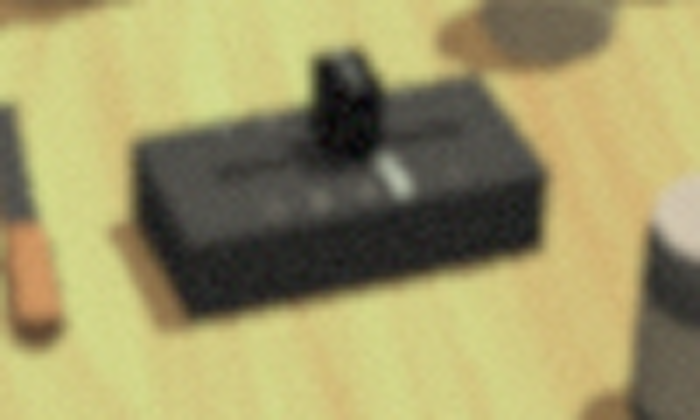

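View pics/c3.png

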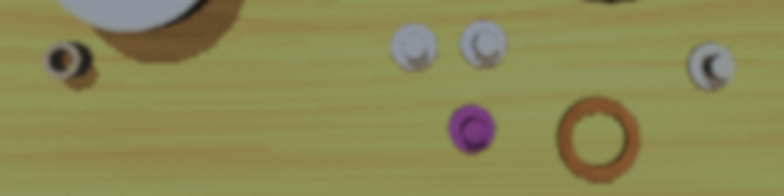

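```bash
python3 - <<'E'
from h import *
a=get_image('top');b=get_image('side')
P=lambda x,y,z: back(a,200+x/7-0.43,135+y/7-0.43,z)
c=[P(*q,45) for q in ((268,97),(438,62),(510,403),(342,438))]
print(np.round(c,1)); c=np.array(c); print('ctr',c.mean(0),[np.linalg.norm(c[i]-c[(i+1)%4]) for i in range(4)])
d=(c[0]+c[1]-c[2]-c[3]); print('yaw',np.arctan2(d[1],d[0]))
print('mark',(P(325,230,45)+P(445,203,45))/2,'fader line',P(390,228,86.5))
print('slot',P(365,128,45),P(414,372,45))
S=lambda x,y,z: back(b,240+x/7-0.43,190+y/7-0.43,z)
print('side fader', S(345,65,86.5), S(392,175,45))
# lid centre & knob from top via cut_out
m=nets.cut_out(a,'lid')[0]['pixels'].astype(np.uint8)
(x,y),r=cv2.minEnclosingCircle(np.argwhere(m)[:,::-1].astype(np.float32)); print('lid',x,y,r,back(a,x,y,135))
for k in range(1):
  pass
sub=a['color'][180:215,135:175].astype(int).sum(2); yy,xx=np.where(sub<200); print('knob px',xx.mean()+135,yy.mean()+180,len(xx),back(a,xx.mean()+135,yy.mean()+180,165))
m=nets.cut_out(a,'mat')[0]['pixels'].astype(np.uint8);yy,xx=np.where(m);print('mat',back(a,xx.mean(),yy.mean(),3),len(xx))
for p,n in((a,'t'),(b,'s')):
  for r in nets.cut_out(p,'hub0'):
    yy,xx=np.where(r['pixels']); print(n,r['conf'],xx.mean(),yy.mean(),len(xx),xx.min(),xx.max(),yy.min(),yy.max())
E
```

```text
[[710.7  41.1  45. ]
 [725.1 -33.7  45. ]
 [574.2 -62.   45. ]
 [560.3  11.1  45. ]]
ctr [642.58998459 -10.86319107  45.        ] [np.float64(76.14747124113684), np.float64(153.54829970928012), np.float64(74.42806771372959), np.float64(153.4222310376735)]
yaw 0.19080280970129482
mark [656.95514988  -9.23247025  45.        ] fader line [645.23298995 -10.85758693  86.5       ]
slot [696.2742298   -1.16064476  45.        ] [588.46909734 -20.5792966   45.        ]
side fader [644.97303476  -9.91868271  86.5       ] [661.95641291 -31.76913827  45.        ]
lid 154.40109252929688 197.60989379882812 34.15528106689453 [555.45690531 275.21791247 135.        ]
knob px 153.5142857142857 196.8761904761905 105 [554.74599421 271.02008386 165.        ]
mat [644.25865192  -9.43111425   3.        ] 1380
t 0.76 363.1931330472103 243.6609442060086 233 355 372 236 252
t 0.69 256.6220930232558 236.47674418604652 172 249 264 230 243
t 0.57 277.45535714285717 266.05357142857144 224 270 285 258 274
s 0.92 216.5841121495327 310.3457943925234 428 207 227 294 323
s 0.75 222.574931880109 241.68119891008175 367 213 233 227 253
s 0.71 188.30746268656716 240.29850746268656 335 180 198 226 251
s 0.52 218.58426966292134 222.2808988764045 178 212 227 212 233
```

```bash
cat >> h.py <<'E'
def go(x,y,z,yaw=None):
    s=ctrl.read_state(); r=Rot.from_euler('xyz',s['tool_rot']).as_matrix()
    cy=s['tool_rot'][2]
    if yaw is not None:
        print('turn y units',-(yaw-cy)/0.12); r=Rot.from_euler('xyz',[-np.pi/2,0,yaw]).as_matrix()
    d=r.T@(np.array([x,y,z])-s['eef_pos'])/50
    print('pos',np.round(s['eef_pos'],1),'rot',np.round(s['tool_rot'],3),'w',round(s['width'],1),'F',np.round(s['force'],1),'t',s['clock'],'| shift units',np.round(d,2))
def tri(obs):
    A=[];B=[]
    for p,u,v in obs:
        f=foc(p);R=np.array(p['R']);t=np.array(p['t'])
        d=R.T@np.array([(u-p['cx'])/f,(v-p['cy'])/f,1]);d/=np.linalg.norm(d);o=-R.T@t
        M=np.eye(3)-np.outer(d,d);A.append(M);B.append(M@o)
    return np.linalg.solve(sum(A),sum(B))
E
```

step_arm:
  moves: "0 0 0 0 -1 0 1;0 0 0 0 -1 0 1;0 0 0 0 -1 0 1;0 0 0 0 -1 0 1;0 0 0 0 -1 0 1;0 0 0 0 -1 0 1;0 0 0 0 -1 0 1;0 0 0 0 -1 0 1;0 0 0 0 -1 0 1;0 0 0 0 -1 0 1;0 0 0 0 -1 0 1;0 0 0 0 -0.48 0 1;0 0 0 0 0 0 1;0 0 0 0 0 0 1"

```text
clock: 3.3
eef_pos: [242.6, -603.0, 231.3]
tool_rot: [-1.571, 0.0, 0.188]
force: [-0.7, 0.2, -0.1]
width: 85.4
```

step_arm:
  moves: "0.67 0 0.67 0 0 0 1;0.67 0 0.67 0 0 0 1;0.67 0 0.67 0 0 0 1;0.67 0 0.67 0 0 0 1;0.67 0 0.67 0 0 0 1;0.67 0 0.67 0 0 0 1;0.67 0 0.67 0 0 0 1;0.67 0 0.67 0 0 0 1;0.67 0 0.67 0 0 0 1;0.67 0 0.67 0 0 0 1;0.67 0 0.67 0 0 0 1;0.67 0 0.67 0 0 0 1;0.67 0 0.67 0 0 0 1;0.67 0 0.67 0 0 0 1;0.67 0 0.67 0 0 0 1;0 0 0 0 0 0 1;0 0 0 0 0 0 1"

```text
clock: 5.0
eef_pos: [641.7, -13.1, 231.0]
tool_rot: [-1.571, 0.0, 0.192]
force: [-0.1, -0.7, 0.5]
width: 85.5
```

```bash
python3 - <<'E'
from h import *
go(645,-10.5,62)
E
```

```text
pos [641.7 -13.1 231. ] rot [-1.571  0.     0.192] w 85.5 F [-0.1 -0.7  0.5] t 5.0 | shift units [0.08 3.38 0.04]
```

step_arm:
  moves: "0.08 0.6 0.04 0 0 0 1;0 0.6 0 0 0 0 1;0 0.6 0 0 0 0 1;0 0.6 0 0 0 0 1;0 0.6 0 0 0 0 1;0 0.35 0 0 0 0 1;0 0 0 0 0 0 0;0 0 0 0 0 0 0;0 0 0 0 0 0 0;0 0 0 0 0 0 0;0 0 0 0 0 0 0;0 0 0 0 0 0 0"

```text
clock: 6.2
eef_pos: [646.1, -12.4, 65.5]
tool_rot: [-1.572, -0.002, 0.189]
force: [-1.1, -0.9, 6.5]
width: 22.9
```

```bash
python3 - <<'E'
from h import *
go(645,-10.5,62)
a=get_image('top');b=get_image('side')
cv2.imwrite('pics/s1.png',np.hstack([cv2.resize(a['color'][110:240,180:320],(430,400)),cv2.resize(b['color'][150:270,230:350],(370,400))]))
E
```

```text
pos [646.1 -12.4  65.5] rot [-1.572 -0.002  0.189] w 22.9 F [-1.1 -0.9  6.5] t 6.2 | shift units [-0.01  0.07  0.04]
```

View pics/s1.png

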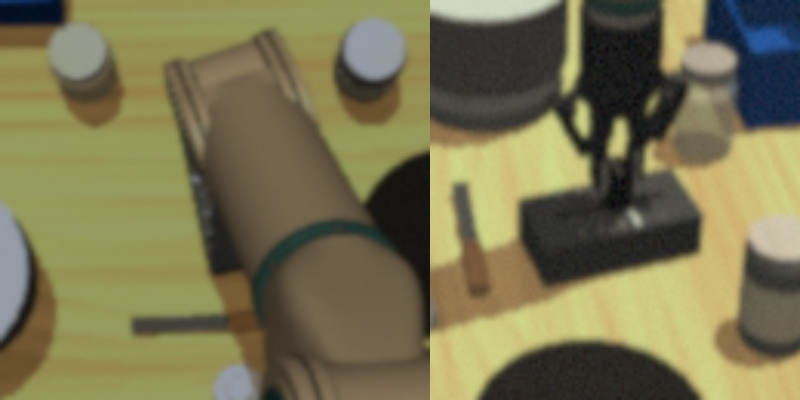

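step_arm:
  moves: "-0.1 0 0 0 0 0 0;-0.15 0 0 0 0 0 0;-0.15 0 0 0 0 0 0;-0.15 0 0 0 0 0 0;-0.15 0 0 0 0 0 0;-0.1 0 0 0 0 0 0;0 0 0 0 0 0 0"

```text
clock: 7.0
eef_pos: [606.5, -20.0, 65.5]
tool_rot: [-1.572, -0.003, 0.189]
force: [-0.1, -0.4, 9.2]
width: 23.0
```

step_arm:
  moves: "-0.04 0 0 0 0 0 0;0 0 0 0 0 0 0;0 0 0 0 0 0 0"

```text
clock: 7.3
eef_pos: [605.3, -20.2, 65.5]
tool_rot: [-1.572, -0.004, 0.189]
force: [0.6, -0.8, 8.6]
width: 23.0
```

step_arm:
  moves: "-0.04 0 0 0 0 0 0;0 0 0 0 0 0 0;0 0 0 0 0 0 0"

```text
clock: 7.6
eef_pos: [603.6, -20.5, 65.5]
tool_rot: [-1.572, -0.004, 0.189]
force: [0.8, -1.0, 7.2]
width: 22.6
```

step_arm:
  moves: "-0.04 0 0 0 0 0 0;0 0 0 0 0 0 0;0 0 0 0 0 0 0"

```text
clock: 7.9
eef_pos: [602.5, -20.7, 65.4]
tool_rot: [-1.572, -0.006, 0.189]
force: [3.8, -0.3, 7.3]
width: 22.7
```

step_arm:
  moves: "-0.04 0 0 0 0 0 0;0 0 0 0 0 0 0;0 0 0 0 0 0 0"

```text
clock: 8.2
eef_pos: [602.5, -20.7, 65.5]
tool_rot: [-1.572, -0.009, 0.19]
force: [6.6, 0.4, 2.4]
width: 22.8
```

step_arm:
  moves: "-0.04 0 0 0 0 0 0;0 0 0 0 0 0 0;0 0 0 0 0 0 0"

```text
clock: 8.5
eef_pos: [602.3, -20.7, 65.5]
tool_rot: [-1.571, -0.013, 0.19]
force: [11.1, -0.6, -0.8]
width: 22.5
```

step_arm:
  moves: "0.09 0 0 0 0 0 0;0 0 0 0 0 0 0;0 0 0 0 0 0 1;0 0 0 0 0 0 1;0 0 0 0 0 0 1;0 0 0 0 0 0 1;0 -0.5 0 0 0 0 1;0 -1 0 0 0 0 1;0 -1 0 0 0 0 1;0 -1 0 0 0 0 1;0 0 0 0 0 0 1"

```text
clock: 9.6
eef_pos: [604.8, -19.9, 246.1]
tool_rot: [-1.573, -0.013, 0.189]
force: [1.2, 0.6, -0.6]
width: 85.3
```

```bash
python3 - <<'E'
from h import *
b=get_image('side')
print([(np.round(r['position'],0).tolist(),round(r['conf'],2)) for r in nets.place_of(b,'fader_top')],[(np.round(r['position'],0).tolist(),round(r['conf'],2)) for r in nets.place_of(b,'lid')])
cv2.imwrite('pics/s2.png',np.hstack([cv2.resize(b['color'][150:270,230:350],(400,400)),cv2.resize(b['color'][110:210,190:310],(400,400))]))
go(554,275,200,0.44)
E
```

```text
[([604.0, -15.0, 90.0], 0.74), ([552.0, 274.0, -1.0], 0.18)] [([557.0, 274.0, 120.0], 0.72)]
turn y units -2.0877090722040363
pos [599.8 -20.8 238.4] rot [-1.571e+00  1.000e-03  1.890e-01] w 85.2 F [ 0.3 -0.3 -0.3] t 9.75 | shift units [1.69 0.77 5.74]
```

View pics/s2.png

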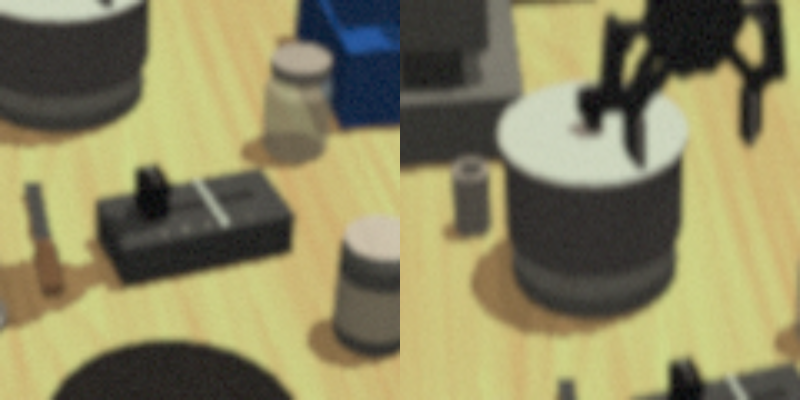

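step_arm:
  moves: "0 0 0 0 -1 0 1;0 0 0 0 -1 0 1;0.28 0.08 0.95 0 -0.09 0 1;0.28 0.08 0.95 0 0 0 1;0.28 0.08 0.95 0 0 0 1;0.28 0.08 0.95 0 0 0 1;0.28 0.08 0.95 0 0 0 1;0.28 0.08 0.95 0 0 0 1;0 0 0 0 0 0 1;0 0 0 0 0 0 1"

```text
clock: 10.75
eef_pos: [553.5, 274.2, 212.4]
tool_rot: [-1.571, 0.004, 0.444]
force: [-0.3, -1.3, -0.5]
width: 85.5
```

```bash
python3 - <<'E'
from h import *
b=get_image('side');a=get_image('top')
cv2.imwrite('pics/s3.png',np.hstack([cv2.resize(a['color'][140:240,110:210],(400,400)),cv2.resize(b['color'][90:210,190:310],(400,400))]))
go(555,274,141)
for x,y,z in ((555,274,167),):
  print(proj(b,(x,y,z)))
s=ctrl.read_state(); print(proj(b,s['eef_pos']))
E
```

```text
pos [555.3 271.  213.2] rot [-1.572  0.003  0.439] w 85.0 F [-0.7 -0.5 -0.5] t 10.85 | shift units [0.02 1.44 0.06]
[246.53174095 132.22949597]
[246.48814199 119.49442589]
```

View pics/s3.png

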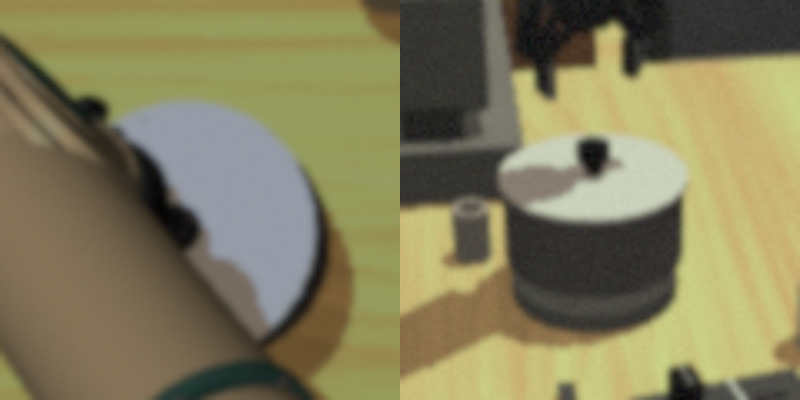

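step_arm:
  moves: "0.02 0.5 0.04 0 0 0 1;0 0.5 0 0 0 0 1;0 0.3 0 0 0 0 1;0 0.14 0 0 0 0 1;0 0 0 0 0 0 1;0 0 0 0 0 0 0;0 0 0 0 0 0 0;0 0 0 0 0 0 0;0 0 0 0 0 0 0;0 0 0 0 0 0 0;0 0 0 0 0 0 0"

```text
clock: 11.95
eef_pos: [556.0, 275.6, 143.9]
tool_rot: [-1.571, -0.001, 0.44]
force: [-0.6, -0.8, 6.4]
width: 32.0
```

step_arm:
  moves: "0 -0.2 0 0 0 0 0;0 -0.4 0 0 0 0 0;0 -0.4 0 0 0 0 0;0 -0.4 0 0 0 0 0;0 -0.4 0 0 0 0 0;0 -0.2 0 0 0 0 0;0 0 0 0 0 0 0"

```text
clock: 12.65
eef_pos: [556.1, 275.7, 244.2]
tool_rot: [-1.571, -0.003, 0.44]
force: [0.8, 0.7, -2.8]
width: 32.3
```

```bash
python3 - <<'E'
from h import *
b=get_image('side')
save(b,'s4')
go(586,-235,200,-0.38)
print([(np.round(r['position'],0).tolist(),round(r['conf'],2)) for r in nets.place_of(b,'mat')])
m=nets.cut_out(b,'mat');print([r['conf'] for r in m])
if m:
  m=m[0]['pixels'].astype(np.uint8)
  cs=max(cv2.findContours(m,0,1)[0],key=len);print(cv2.fitEllipse(cs)); e=cv2.fitEllipse(cs);print(back(b,*e[0],3))
E
```

```text
turn y units 6.835944384643882
pos [555.5 275.2 242.9] rot [-1.571 -0.     0.44 ] w 32.1 F [ 0.2  0.7 -4. ] t 12.7 | shift units [ 4.35  0.86 -9.25]
[([588.0, -234.0, -2.0], 0.96)]
[0.81]
((281.4814758300781, 279.039794921875), (53.7292366027832, 76.85895538330078), 93.8656005859375)
[ 585.13195078 -246.45977314    3.        ]
```

View pics/s4.png

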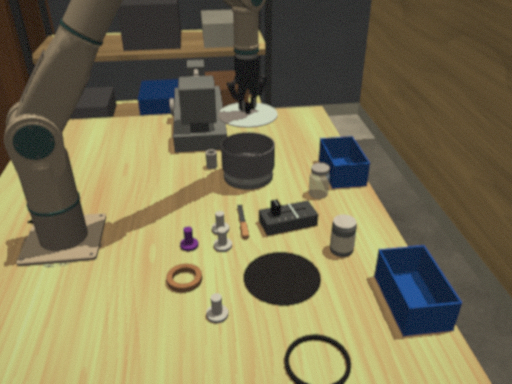

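step_arm:
  moves: "0 0 0 0 0.84 0 0;0 0 0 0 1 0 0;0 0 0 0 1 0 0;0 0 0 0 1 0 0;0 0 0 0 1 0 0;0 0 0 0 1 0 0;0 0 0 0 1 0 0;0.3 0 -0.65 0 0 0 0;0.36 0 -0.77 0 0 0 0;0.36 0 -0.77 0 0 0 0;0.36 0 -0.77 0 0 0 0;0.36 0 -0.77 0 0 0 0;0.36 0 -0.77 0 0 0 0;0.36 0 -0.77 0 0 0 0;0.36 0 -0.77 0 0 0 0;0.36 0 -0.77 0 0 0 0;0.36 0 -0.77 0 0 0 0;0.36 0 -0.77 0 0 0 0;0.36 0 -0.77 0 0 0 0;0 0 0 0 0 0 0"

```text
clock: 14.8
eef_pos: [581.7, -236.9, 241.0]
tool_rot: [-1.577, 0.001, -0.391]
force: [-1.1, 0.1, -3.3]
width: 31.9
```

```bash
python3 - <<'E'
from h import *
b=get_image('side')
save(b,'s5')
go(586,-235,26)
print([(np.round(r['position'],0).tolist(),round(r['conf'],2)) for r in nets.place_of(b,'lid')])
E
```

```text
pos [ 582.2 -232.1  241. ] rot [-1.574  0.002 -0.388] w 32.1 F [-0.1  1.  -4. ] t 14.85 | shift units [ 0.1   4.3  -0.01]
[([580.0, -238.0, 221.0], 0.83)]
```

View pics/s5.png

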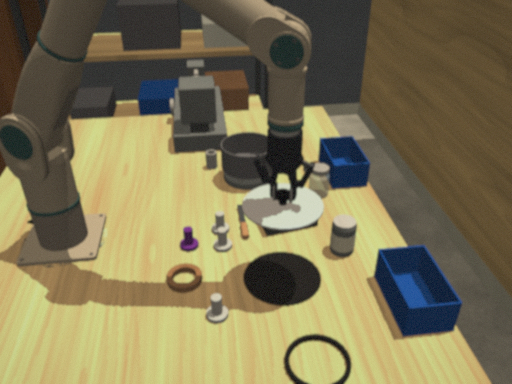

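step_arm:
  moves: "0.1 0.5 0 0 0 0 0;0 0.8 0 0 0 0 0;0 0.8 0 0 0 0 0;0 0.8 0 0 0 0 0;0 0.6 0 0 0 0 0;0 0.4 0 0 0 0 0;0 0.2 0 0 0 0 0;0 0.1 0 0 0 0 0;0 0 0 0 0 0 0;0 0 0 0 0 0 0"

```text
clock: 15.9
eef_pos: [589.6, -229.0, 33.9]
tool_rot: [-1.571, -0.002, -0.38]
force: [0.7, 0.6, -2.3]
width: 32.0
```

step_arm:
  moves: "0 0.08 0 0 0 0 0;0 0.04 0 0 0 0 0;0 0 0 0 0 0 0;0 0 0 0 0 0 0"

```text
clock: 16.3
eef_pos: [588.7, -229.1, 27.0]
tool_rot: [-1.571, -0.0, -0.38]
force: [0.0, -0.6, -2.7]
width: 32.2
```

step_arm:
  moves: "0 0.04 0 0 0 0 0;0 0 0 0 0 0 0;0 0 0 0 0 0 0"

```text
clock: 16.6
eef_pos: [589.0, -229.2, 25.9]
tool_rot: [-1.571, -0.001, -0.381]
force: [-2.2, -0.1, 5.4]
width: 32.3
```

step_arm:
  moves: "0 0 0 0 0 0 1;0 0 0 0 0 0 1;0 0 0 0 0 0 1;0 0 0 0 0 0 1;0 -0.3 0 0 0 0 1;0 -0.6 0 0 0 0 1;0 -0.8 0 0 0 0 1;0 -0.8 0 0 0 0 1;0 -0.8 0 0 0 0 1;0 0 0 0 0 0 1"

```text
clock: 17.6
eef_pos: [592.7, -230.2, 197.3]
tool_rot: [-1.57, -0.013, -0.381]
force: [0.4, -0.2, 0.0]
width: 85.2
```

```bash
python3 - <<'E'
from h import *
b=get_image('side');a=get_image('top')
save(b,'s6');save(a,'t6')
go(415,-340,150)
for n in ('lid','hub0','bowl_floor','bowl_rim','machine'):
  for nm,p in (('top',a),('side',b)):
   print(n,nm,[(np.round(r['position'],0).tolist(),round(r['conf'],2)) for r in nets.place_of(p,n)])
E
```

```text
pos [ 589.3 -229.3  191.9] rot [-1.571 -0.003 -0.38 ] w 85.5 F [-0.5 -0.  -0.5] t 17.7 | shift units [-2.42  0.83 -3.35]
lid top [([589.0, -197.0, 4.0], 0.91)]
lid side [([588.0, -207.0, -1.0], 0.57)]
hub0 top [([354.0, -74.0, 0.0], 0.79), ([443.0, -15.0, -0.0], 0.72)]
hub0 side [([416.0, -338.0, 1.0], 0.83), ([350.0, -71.0, -2.0], 0.8), ([441.0, -14.0, -2.0], 0.61), ([440.0, -92.0, -4.0], 0.58), ([587.0, -204.0, 3.0], 0.49)]
bowl_floor top [([555.0, 268.0, 48.0], 0.86), ([590.0, -195.0, -1.0], 0.5)]
bowl_floor side [([554.0, 272.0, 51.0], 0.92)]
bowl_rim top [([552.0, 275.0, 130.0], 0.9)]
bowl_rim side [([554.0, 273.0, 131.0], 0.92)]
machine top [([554.0, 273.0, -2.0], 0.7)]
machine side [([555.0, 271.0, 1.0], 0.56)]
```

View pics/s6.png

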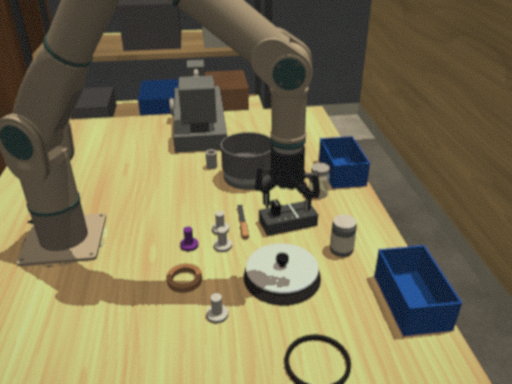

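View pics/t6.png

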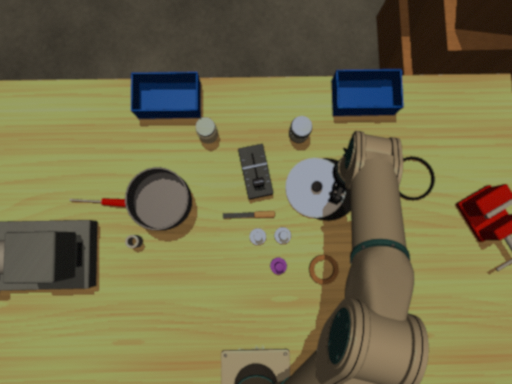

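```bash
python3 - <<'E'
from h import *
a=get_image('top')
print([(np.round(r['position'],0).tolist(),round(r['conf'],2)) for r in nets.place_of(a,'lid')])
m=nets.cut_out(a,'lid')[0]['pixels'].astype(np.uint8)
(x,y),r=cv2.minEnclosingCircle(np.argwhere(m)[:,::-1].astype(np.float32)); print('lid',x,y,r,back(a,x,y,17))
c=a['color'][150:230,280:365].astype(int).sum(2)
d=(a['color'][150:230,280:365].max(2)>110)&((a['color'][150:230,280:365].astype(int)[:,:,0]-a['color'][150:230,280:365].astype(int)[:,:,2])>-10)
yy,xx=np.where(d);print(xx.min()+280,xx.max()+280,yy.min()+150,yy.max()+150)
print(back(a,(xx.min()+xx.max())/2+280,(yy.min()+yy.max())/2+150,17))
# knob dark
k=(c<200);k[:20]=0;k[55:]=0;k[:,:20]=0;k[:,50:]=0
yy,xx=np.where(k);print('knob',xx.mean()+280,yy.mean()+150,back(a,xx.mean()+280,yy.mean()+150,45),len(xx))
cv2.imwrite('pics/t7.png',cv2.resize(a['color'][140:240,260:380],(720,600)))
E
```

```text
[([590.0, -195.0, 4.0], 0.96), ([431.0, 359.0, -0.0], 0.41)]
lid 314.0907897949219 187.458984375 30.195093154907227 [ 589.42832159 -193.24637189   17.        ]
280 343 158 229
[ 570.70550814 -184.58243116   17.        ]
knob 317.0 187.6046511627907 [ 585.75992918 -198.03335663   45.        ] 86
```

View pics/t7.png

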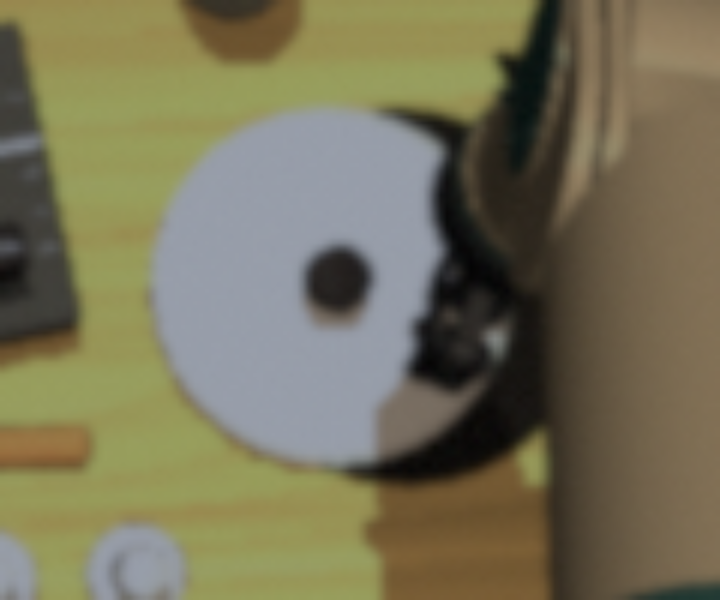

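```bash
python3 - <<'E'
from h import *
go(415.5,-339.5,120,-0.685)
E
```

```text
turn y units 2.5385687048166434
pos [ 588.7 -229.   189.7] rot [-1.571  0.    -0.38 ] w 85.4 F [0.6 0.  0.2] t 18.35 | shift units [-1.28  1.39 -3.9 ]
```

step_arm:
  moves: "0 0 0 0 1 0 0.8;0 0 0 0 1 0 0.7;0 0 0 0 0.54 0 0.7;-0.21 0 -0.65 0 0 0 0.7;-0.21 0 -0.65 0 0 0 0.7;-0.21 0.2 -0.65 0 0 0 0.7;-0.21 0.4 -0.65 0 0 0 0.7;-0.22 0.4 -0.65 0 0 0 0.7;-0.22 0.4 -0.65 0 0 0 0.7;0 0 0 0 0 0 0.7;0 0 0 0 0 0 0.7"

```text
clock: 19.45
eef_pos: [415.1, -340.0, 119.6]
tool_rot: [-1.571, 0.0, -0.687]
force: [0.3, 0.0, -0.2]
width: 59.7
```

```bash
python3 - <<'E'
from h import *
b=get_image('side')
go(415.5,-339.5,25,-0.685)
for r in nets.place_of(b,'hub0'): print(np.round(r['position']),round(r['conf'],2))
cv2.imwrite('pics/s8.png',cv2.resize(b['color'][230:350,140:300],(800,600)))
print((proj(b,(415.5,-339.5,60))-[140,230])*5, (proj(b,ctrl.read_state()['eef_pos'])-[140,230])*5)
E
```

```text
turn y units -0.0014850310344205475
pos [ 416.6 -339.5  120.1] rot [-1.57e+00 -1.00e-03 -6.85e-01] w 60.3 F [ 0.3 -0.8 -0.3] t 19.5 | shift units [-0.02  1.9  -0.01]
[ 414. -336.   -2.] 0.95
[351. -71.  -2.] 0.61
[377.59337134 326.98524882] [374.78780391 227.39746889]
```

View pics/s8.png

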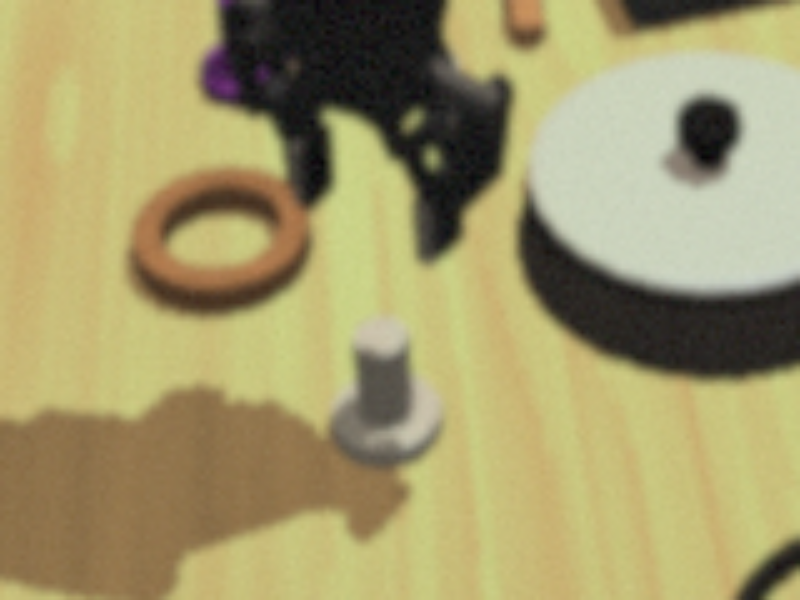

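step_arm:
  moves: "0 0.6 -0.03 0 0 0 0.7;0 0.6 0 0 0 0 0.7;0 0.45 0 0 0 0 0.7;0 0.25 0 0 0 0 0.7;0 0 0 0 0 0 0.7;0 0 0 0 0 0 0;0 0 0 0 0 0 0;0 0 0 0 0 0 0;0 0 0 0 0 0 0;0 0 0 0 0 0 0;0 0 0 0 0 0 0"

```text
clock: 20.65
eef_pos: [415.8, -341.3, 26.2]
tool_rot: [-1.57, -0.003, -0.685]
force: [0.5, -0.0, 6.0]
width: 24.8
```

step_arm:
  moves: "0 -0.3 0 0 0 0 0;0 -0.6 0 0 0 0 0;0 -0.8 0 0 0 0 0;0 -0.8 0 0 -0.46 0 0;0 -0.8 0 0 -1 0 0;0 -0.6 0 0 -1 0 0;0 0 0 0 -1 0 0;0 0 0 0 -1 0 0;0 0 0 0 -1 0 0;0 0 0 0 -1 0 0;0 0 0 0 -1 0 0;0 0 0 0 -1 0 0;0 0 0 0 -1 0 0;0 0 0 0 0 0 0"

```text
clock: 22.05
eef_pos: [414.2, -340.7, 219.9]
tool_rot: [-1.571, 0.0, 0.45]
force: [0.0, -0.5, -1.0]
width: 24.7
```

```bash
python3 - <<'E'
from h import *
go(517.7,301.6,220,0.45)
E
```

```text
turn y units -0.0009037491784792222
pos [ 414.2 -340.7  219.9] rot [-1.571  0.     0.45 ] w 24.7 F [ 0.  -0.5 -1. ] t 22.05 | shift units [ 7.45 -0.   10.67]
```

step_arm:
  moves: "0.53 0 0.76 0 0 0 0;0.53 0 0.76 0 0 0 0;0.53 0 0.76 0 0 0 0;0.53 0 0.76 0 0 0 0;0.53 0 0.76 0 0 0 0;0.53 0 0.76 0 0 0 0;0.53 0 0.76 0 0 0 0;0.53 0 0.76 0 0 0 0;0.53 0 0.76 0 0 0 0;0.53 0 0.76 0 0 0 0;0.53 0 0.76 0 0 0 0;0.53 0 0.76 0 0 0 0;0.53 0 0.76 0 0 0 0;0.53 0 0.76 0 0 0 0;0 0 0 0 0 0 0;0 0 0 0 0 0 0"

```text
clock: 23.65
eef_pos: [516.6, 300.9, 219.5]
tool_rot: [-1.571, 0.001, 0.45]
force: [0.7, -0.3, -1.6]
width: 24.7
```

```bash
python3 - <<'E'
from h import *
b=get_image('side');a=get_image('top')
go(517.7,301.6,80,0.45)
cv2.imwrite('pics/s9.png',np.hstack([cv2.resize(a['color'][140:240,110:210],(400,400)),cv2.resize(b['color'][70:210,180:320],(400,400))]))
E
```

```text
turn y units -0.02112374414177711
pos [517.4 298.1 219.5] rot [-1.572e+00  1.000e-03  4.470e-01] w 24.3 F [ 0.  -0.1 -1.7] t 23.75 | shift units [0.04 2.79 0.06]
```

View pics/s9.png

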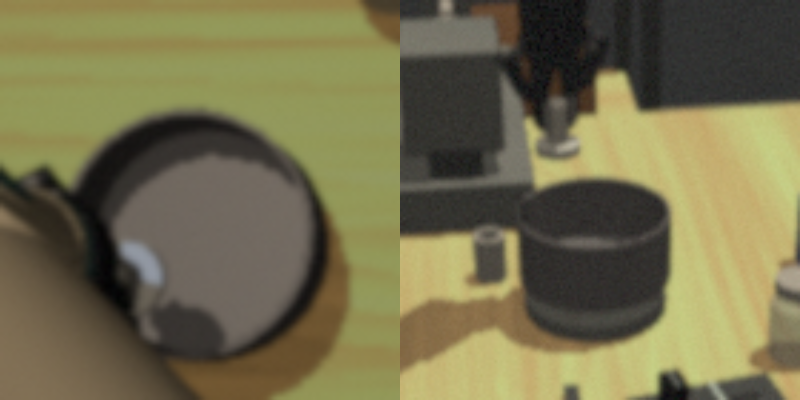

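step_arm:
  moves: "0 0.5 0 0 0 0 0;0 0.7 0 0 0 0 0;0 0.7 0 0 0 0 0;0 0.5 0 0 0 0 0;0 0.3 0 0 0 0 0;0 0.1 0 0 0 0 0;0 0 0 0 0 0 0;0 0 0 0 0 0 0"

```text
clock: 24.55
eef_pos: [518.2, 300.0, 81.1]
tool_rot: [-1.571, -0.002, 0.449]
force: [1.1, -0.2, -1.9]
width: 24.9
```

step_arm:
  moves: "0 0.06 0 0 0 0 0;0 0 0 0 0 0 0;0 0 0 0 0 0 0.45;0 0 0 0 0 0 0.45;0 0 0 0 0 0 0.45;0 -0.3 0 0 0 0 0.45;0 -0.6 0 0 0 0 0.45;0 -0.7 0 0 0 0 0.45;0 -0.7 0 0 0 0 0.45;0 -0.3 0 0 0 0 0.6;0 0 0 0 0 0 0.6"

```text
clock: 25.65
eef_pos: [518.0, 301.5, 210.3]
tool_rot: [-1.569, -0.005, 0.451]
force: [0.6, 0.7, 0.1]
width: 51.3
```

```bash
python3 - <<'E'
from h import *
b=get_image('side');a=get_image('top')
go(443,-14,150,-0.03)
cv2.imwrite('pics/s10.png',np.hstack([cv2.resize(a['color'][140:240,110:210],(400,400)),cv2.resize(b['color'][190:330,160:300],(400,400))]))
for n in ('hub0','lid'):
  for nm,p in (('top',a),('side',b)):
   print(n,nm,[(np.round(r['position'],0).tolist(),round(r['conf'],2)) for r in nets.place_of(p,n)])
E
```

```text
turn y units 4.003902193641966
pos [516.7 299.8 207. ] rot [-1.571  0.     0.45 ] w 51.5 F [-0.5  0.5 -0.5] t 25.75 | shift units [-1.29  1.14 -6.32]
hub0 top [([521.0, 296.0, 53.0], 0.68), ([352.0, -71.0, 3.0], 0.66), ([446.0, -89.0, 3.0], 0.57), ([445.0, -16.0, 2.0], 0.51)]
hub0 side [([444.0, -91.0, -6.0], 0.69), ([348.0, -72.0, -2.0], 0.63), ([442.0, -12.0, -3.0], 0.6)]
lid top [([592.0, -191.0, 0.0], 0.75), ([510.0, 17.0, 1.0], 0.38)]
lid side []
```

View pics/s10.png

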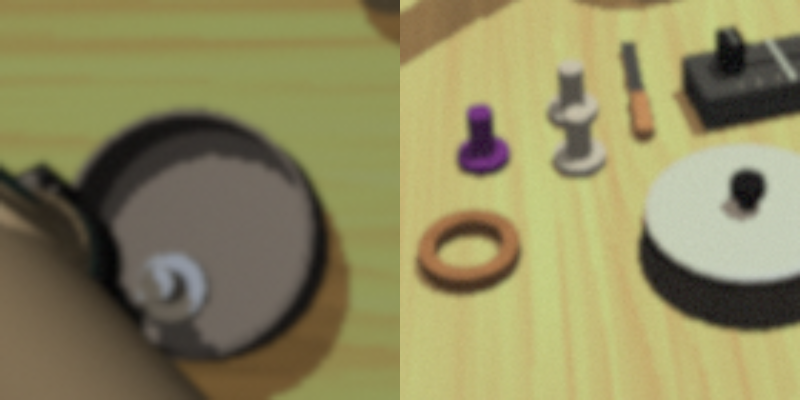

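step_arm:
  moves: "0 0 0 0 1 0 0.65;0 0 0 0 1 0 0.65;0 0 0 0 1 0 0.65;0 0 0 0 1 0 0.65;-0.18 0 -0.9 0 0 0 0.65;-0.18 0 -0.9 0 0 0 0.65;-0.18 0 -0.9 0 0 0 0.65;-0.18 0 -0.9 0 0 0 0.65;-0.18 0.3 -0.9 0 0 0 0.65;-0.18 0.4 -0.9 0 0 0 0.65;-0.18 0.4 -0.9 0 0 0 0.65;0 0 0 0 0 0 0.65;0 0 0 0 0 0 0.65"

```text
clock: 27.25
eef_pos: [444.2, -14.1, 151.0]
tool_rot: [-1.571, 0.002, -0.033]
force: [0.8, 1.2, 0.1]
width: 55.5
```

```bash
python3 - <<'E'
from h import *
b=get_image('side')
go(443.5,-14.5,26,-0.03)
cv2.imwrite('pics/s11.png',cv2.resize(b['color'][160:280,150:310],(800,600)))
print((proj(b,(443.5,-14.5,60))-[150,160])*5, (proj(b,ctrl.read_state()['eef_pos'])-[150,160])*5)
E
```

```text
turn y units -0.002765249411338054
pos [445.2 -12.7 151.6] rot [-1.57  0.   -0.03] w 55.5 F [ 0.1  0.1 -0.6] t 27.3 | shift units [-0.03  2.51 -0.04]
[345.68913487 263.43639221] [340.7105687  125.10831537]
```

View pics/s11.png

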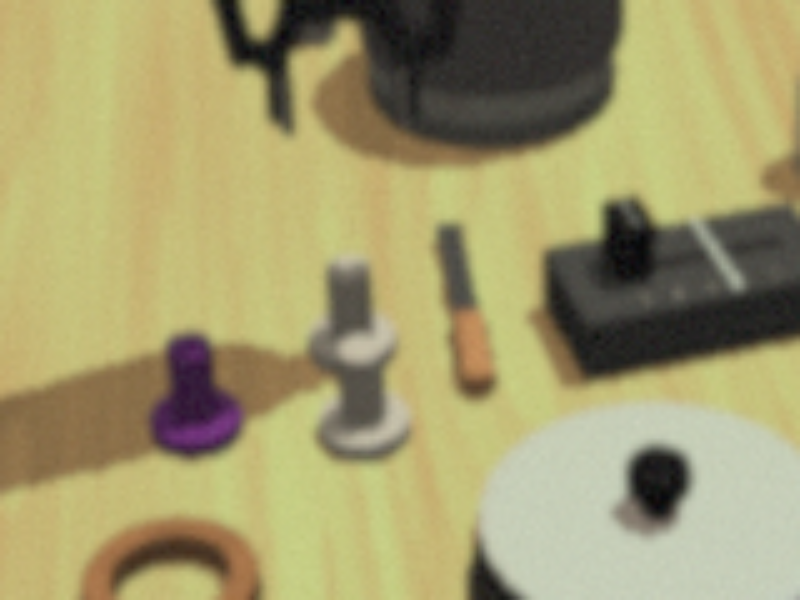

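step_arm:
  moves: "0 0.6 -0.02 0 0 0 0.65;0 0.6 0 0 0 0 0.65;0 0.6 0 0 0 0 0.65;0 0.45 0 0 0 0 0.65;0 0.25 0 0 0 0 0.65;0 0 0 0 0 0 0.65;0 0 0 0 0 0 0;0 0 0 0 0 0 0;0 0 0 0 0 0 0;0 0 0 0 0 0 0;0 0 0 0 0 0 0;0 0 0 0 0 0 0"

```text
clock: 28.5
eef_pos: [445.7, -13.6, 27.9]
tool_rot: [-1.57, -0.002, -0.03]
force: [0.5, 1.7, 8.1]
width: 24.3
```

step_arm:
  moves: "0 -0.3 0 0 0 0 0;0 -0.6 0 0 0 0 0;0 -0.8 0 0 0 0 0;0 -0.8 0 0 -1 0 0;0 -0.8 0 0 -1 0 0;0 -0.6 0 0 -1 0 0;0 0 0 0 -1 0 0;0 0 0 0 0 0 0"

```text
clock: 29.3
eef_pos: [445.2, -14.5, 222.9]
tool_rot: [-1.572, -0.002, 0.449]
force: [0.2, -0.3, -1.9]
width: 24.4
```

```bash
python3 - <<'E'
from h import *
go(554.3,226,220,0.45)
E
```

```text
turn y units -0.004783765671965978
pos [445.2 -14.5 222.9] rot [-1.572 -0.002  0.449] w 24.4 F [ 0.2 -0.3 -1.9] t 29.3 | shift units [4.06 0.06 3.38]
```

step_arm:
  moves: "0.58 0 0.48 0 0 0 0;0.58 0 0.48 0 0 0 0;0.58 0 0.48 0 0 0 0;0.58 0 0.48 0 0 0 0;0.58 0 0.48 0 0 0 0;0.58 0 0.49 0 0 0 0;0.58 0 0.49 0 0 0 0;0 0 0 0 0 0 0;0 0 0 0 0 0 0"

```text
clock: 30.2
eef_pos: [553.2, 226.8, 220.5]
tool_rot: [-1.571, 0.003, 0.45]
force: [0.4, -0.6, -1.5]
width: 24.3
```

```bash
python3 - <<'E'
from h import *
b=get_image('side');a=get_image('top')
go(554.3,226,82,0.45)
cv2.imwrite('pics/s12.png',np.hstack([cv2.resize(a['color'][140:240,110:210],(400,400)),cv2.resize(b['color'][70:210,180:320],(400,400))]))
E
```

```text
turn y units -0.016328777801646415
pos [553.5 224.7 220.9] rot [-1.572  0.003  0.448] w 24.3 F [-0.1 -0.7 -1.7] t 30.3 | shift units [0.03 2.78 0.02]
```

View pics/s12.png

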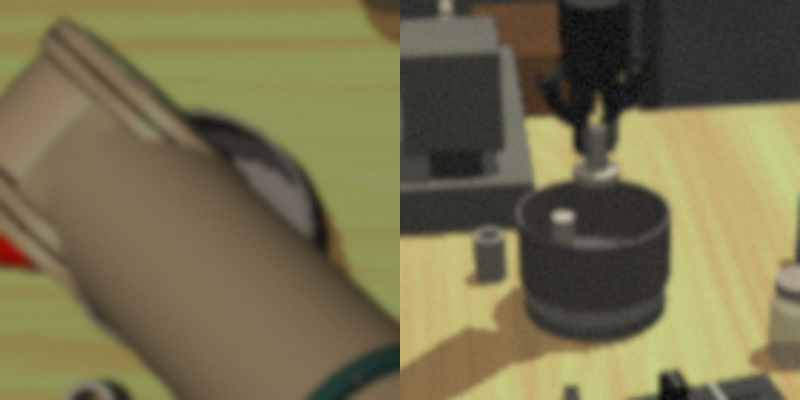

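step_arm:
  moves: "0 0.5 0 0 0 0 0;0 0.7 0 0 0 0 0;0 0.7 0 0 0 0 0;0 0.5 0 0 0 0 0;0 0.3 0 0 0 0 0;0 0.1 0 0 0 0 0;0 0 0 0 0 0 0;0 0 0 0 0 0 0"

```text
clock: 31.1
eef_pos: [555.1, 226.6, 83.1]
tool_rot: [-1.571, -0.002, 0.449]
force: [-0.5, 0.6, -0.8]
width: 24.3
```

step_arm:
  moves: "0 0.03 0 0 0 0 0;0 0 0 0 0 0 0;0 0 0 0 0 0 0.45;0 0 0 0 0 0 0.45;0 0 0 0 0 0 0.45;0 -0.3 0 0 0 0 0.45;0 -0.6 0 0 0 0 0.45;0 -0.7 0 0 0 0 0.45;0 -0.7 0 0 0 0 0.45;0 -0.3 0 0 0 0 0.6;0 0 0 0 0 0 0.6"

```text
clock: 32.2
eef_pos: [555.5, 226.8, 213.1]
tool_rot: [-1.571, -0.005, 0.45]
force: [1.2, 0.2, 0.0]
width: 51.2
```

```bash
python3 - <<'E'
from h import *
b=get_image('side');a=get_image('top')
go(443.5,-90,150,-0.2)
cv2.imwrite('pics/s13.png',np.hstack([cv2.resize(a['color'][140:240,110:210],(400,400)),cv2.resize(b['color'][110:250,160:300],(400,400))]))
for n in ('hub0','lid'):
  for nm,p in (('top',a),('side',b)):
   print(n,nm,[(np.round(r['position'],0).tolist(),round(r['conf'],2)) for r in nets.place_of(p,n)])
E
```

```text
turn y units 5.4142444377273655
pos [553.8 225.5 209.8] rot [-1.571e+00  1.000e-03  4.500e-01] w 51.1 F [ 0.4 -0.3 -0.3] t 32.3 | shift units [-0.91  1.2  -6.62]
hub0 top [([444.0, -90.0, -0.0], 0.72), ([352.0, -73.0, 0.0], 0.66)]
hub0 side [([352.0, -72.0, -1.0], 0.73), ([521.0, 303.0, 47.0], 0.63), ([439.0, -89.0, -6.0], 0.62)]
lid top [([588.0, -193.0, 1.0], 0.91)]
lid side [([586.0, -192.0, 1.0], 0.77), ([643.0, -9.0, -1.0], 0.49)]
```

View pics/s13.png

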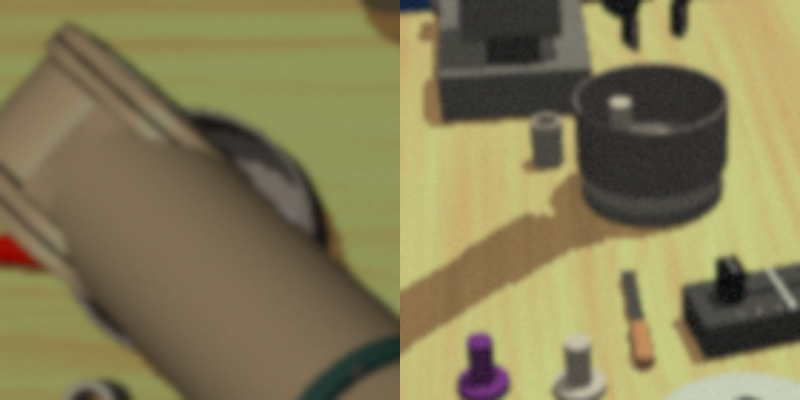

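step_arm:
  moves: "0 0 0 0 1 0 0.6;0 0 0 0 1 0 0.6;0 0 0 0 1 0 0.6;0 0 0 0 1 0 0.6;0 0 0 0 1 0 0.6;-0.13 0 -0.95 0 0.41 0 0.6;-0.13 0 -0.95 0 0 0 0.6;-0.13 0 -0.95 0 0 0 0.6;-0.13 0 -0.95 0 0 0 0.6;-0.13 0.4 -0.9 0 0 0 0.6;-0.13 0.4 -0.95 0 0 0 0.6;-0.13 0.4 -0.97 0 0 0 0.6;0 0 0 0 0 0 0.6;0 0 0 0 0 0 0.6"

```text
clock: 33.9
eef_pos: [447.0, -86.5, 151.3]
tool_rot: [-1.571, 0.002, -0.202]
force: [0.2, 0.8, 1.2]
width: 51.4
```

```bash
python3 - <<'E'
from h import *
b=get_image('side')
go(443.5,-90,26,-0.2)
cv2.imwrite('pics/s14.png',cv2.resize(b['color'][120:280,150:310],(600,600)))
print((proj(b,(443.5,-90,60))-[150,120])*3.75)
E
```

```text
turn y units 0.005179035444739799
pos [448.1 -85.1 151.9] rot [-1.57   0.    -0.199] w 50.9 F [-0.3 -0.1 -0.2] t 33.95 | shift units [-0.07  2.52 -0.11]
[265.60796948 407.34826577]
```

View pics/s14.png

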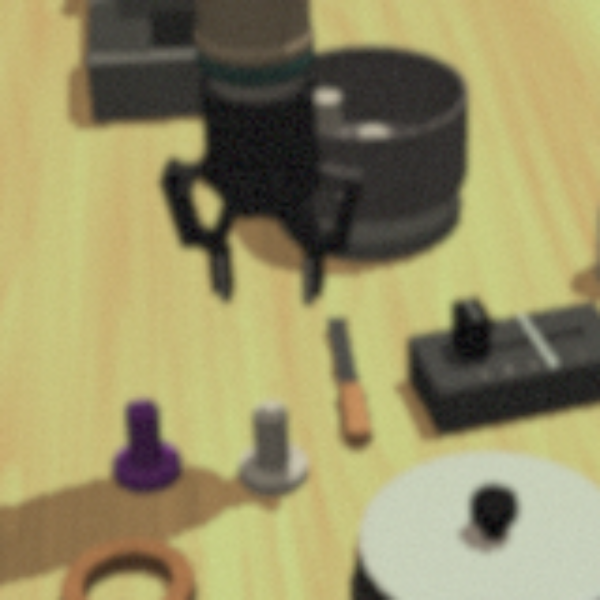

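step_arm:
  moves: "-0.05 0.6 -0.1 0 0 0 0.6;0 0.6 0 0 0 0 0.6;0 0.6 0 0 0 0 0.6;0 0.45 0 0 0 0 0.6;0 0.25 0 0 0 0 0.6;0 0 0 0 0 0 0.6;0 0 0 0 0 0 0;0 0 0 0 0 0 0;0 0 0 0 0 0 0;0 0 0 0 0 0 0;0 0 0 0 0 0 0;0 0 0 0 0 0 0"

```text
clock: 35.15
eef_pos: [445.4, -89.5, 28.2]
tool_rot: [-1.57, -0.002, -0.199]
force: [0.1, 2.1, 7.5]
width: 24.8
```

step_arm:
  moves: "0 -0.3 0 0 0 0 0;0 -0.6 0 0 0 0 0;0 -0.8 0 0 0 0 0;0 -0.8 0 0 -1 0 0;0 -0.8 0 0 -1 0 0;0 -0.6 0 0 -1 0 0;0 0 0 0 -1 0 0;0 0 0 0 -1 0 0;0 0 0 0 -0.4 0 0;0 0 0 0 0 0 0;0 0 0 0 0 0 0"

```text
clock: 36.25
eef_pos: [444.1, -90.4, 222.2]
tool_rot: [-1.571, 0.0, 0.447]
force: [0.4, 0.4, -1.4]
width: 24.3
```

```bash
python3 - <<'E'
from h import *
go(585.5,287.7,220,0.45)
E
```

```text
turn y units -0.02557325051159252
pos [444.1 -90.4 222.2] rot [-1.571  0.     0.447] w 24.3 F [ 0.4  0.4 -1.4] t 36.25 | shift units [5.84 0.04 5.58]
```

step_arm:
  moves: "0.65 0 0.62 0 0 0 0;0.65 0 0.62 0 0 0 0;0.65 0 0.62 0 0 0 0;0.65 0 0.62 0 0 0 0;0.65 0 0.62 0 0 0 0;0.65 0 0.62 0 0 0 0;0.65 0 0.62 0 0 0 0;0.65 0 0.62 0 0 0 0;0.65 0 0.62 0 0 0 0;0 0 0 0 0 0 0;0 0 0 0 0 0 0"

```text
clock: 37.35
eef_pos: [586.1, 289.4, 221.4]
tool_rot: [-1.571, 0.002, 0.451]
force: [-0.1, -0.9, -1.7]
width: 24.4
```

```bash
python3 - <<'E'
from h import *
b=get_image('side');a=get_image('top')
go(585.5,287.7,83,0.45)
cv2.imwrite('pics/s15.png',np.hstack([cv2.resize(a['color'][140:240,110:210],(400,400)),cv2.resize(b['color'][70:210,180:320],(400,400))]))
E
```

```text
turn y units -0.0211178796269626
pos [586.7 286.6 221.6] rot [-1.572  0.002  0.447] w 24.7 F [ 0.5  0.2 -2.2] t 37.45 | shift units [-0.01  2.77  0.03]
```

View pics/s15.png

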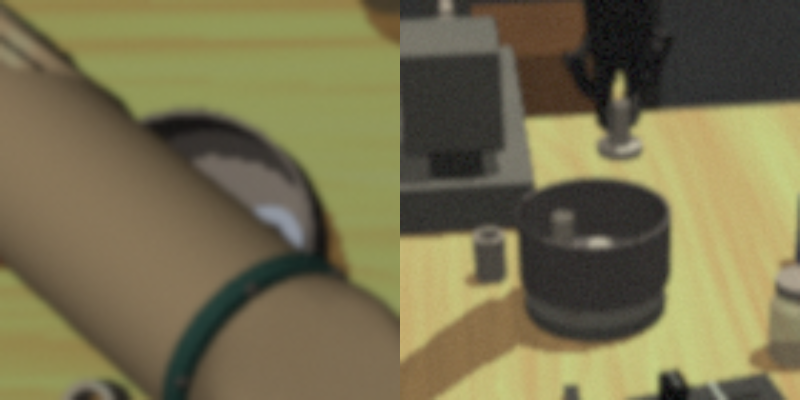

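step_arm:
  moves: "0 0.5 0 0 0 0 0;0 0.7 0 0 0 0 0;0 0.7 0 0 0 0 0;0 0.5 0 0 0 0 0;0 0.3 0 0 0 0 0;0 0.1 0 0 0 0 0;0 0 0 0 0 0 0;0 0 0 0 0 0 0"

```text
clock: 38.25
eef_pos: [587.8, 288.6, 83.7]
tool_rot: [-1.571, -0.002, 0.448]
force: [0.5, 1.0, -1.1]
width: 24.4
```

step_arm:
  moves: "0 0.03 0 0 0 0 0;0 0 0 0 0 0 0;0 0 0 0 0 0 0.45;0 0 0 0 0 0 0.45;0 0 0 0 0 0 0.45;0 -0.3 0 0 0 0 0.45;0 -0.6 0 0 0 0 0.45;0 -0.7 0 0 0 0 0.45;0 -0.7 0 0 0 0 0.45;0 -0.3 0 0 0 0 0.6;0 0 0 0 0 0 0.6"

```text
clock: 39.35
eef_pos: [588.3, 289.3, 214.0]
tool_rot: [-1.57, -0.006, 0.449]
force: [0.4, -0.3, -0.5]
width: 51.0
```

```bash
python3 - <<'E'
from h import *
b=get_image('side');a=get_image('top')
go(588,-194,200,-0.32)
save(b,'s16')
for n in ('hub0','lid','mat'):
  for nm,p in (('top',a),('side',b)):
   print(n,nm,[(np.round(r['position'],0).tolist(),round(r['conf'],2)) for r in nets.place_of(p,n)])
E
```

```text
turn y units 6.4052308500499535
pos [586.7 287.7 210.2] rot [-1.571e+00  1.000e-03  4.490e-01] w 51.1 F [-0.9 -0.1 -0.4] t 39.45 | shift units [ 3.05  0.2  -9.14]
hub0 top [([352.0, -74.0, 2.0], 0.55), ([558.0, 222.0, 49.0], 0.39)]
hub0 side [([590.0, 287.0, 48.0], 0.63), ([521.0, 306.0, 48.0], 0.57)]
lid top [([590.0, -194.0, 0.0], 0.58)]
lid side [([591.0, -190.0, 1.0], 0.72), ([584.0, 288.0, 48.0], 0.41), ([553.0, 271.0, 0.0], 0.24)]
mat top []
mat side [([587.0, -238.0, 2.0], 0.72)]
```

View pics/s16.png

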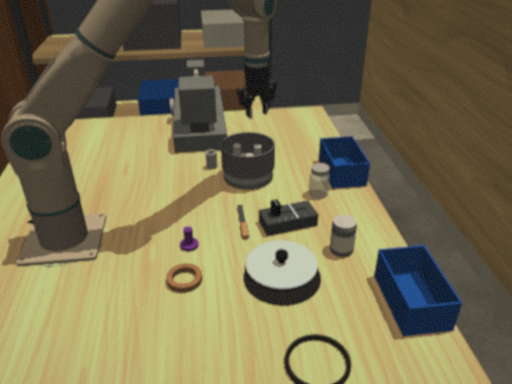

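```bash
python3 - <<'E'
from h import *
a=get_image('top');b=get_image('side')
obs=[]
for p in (a,b):
  u,v=proj(p,(589,-194,40)); u=int(u);v=int(v)
  g=p['color'][v-12:v+13,u-12:u+13].astype(int).sum(2)
  n,l,stt,c=cv2.connectedComponentsWithStats((g<190).astype(np.uint8))
  i=1+np.argmax(stt[1:,4]); cc=c[i]+[u-12,v-12]; print(stt[i],cc); obs.append((p,*cc))
print(tri(obs), back(a,*obs[0][1:],42), back(b,*obs[1][1:],38))
cv2.imwrite('pics/s17.png',np.hstack([cv2.resize(a['color'][140:240,260:360],(400,400)),cv2.resize(b['color'][220:320,230:330],(400,400))]))
go(588,-194,200,-0.32)
E
```

```text
[ 8  8 10 10 78] [315.79487179 186.41025641]
[  9   8  11  14 107] [281.09345794 256.11214953]
[ 591.24890384 -195.96665904   35.50146933] [ 589.81722924 -194.92540439   42.        ] [ 591.41268174 -198.80861298   38.        ]
turn y units 6.407625170161285
pos [586.7 288.2 210. ] rot [-1.571e+00  1.000e-03  4.490e-01] w 51.1 F [-0.3  0.4  0.6] t 39.85 | shift units [ 3.06  0.2  -9.15]
```

View pics/s17.png

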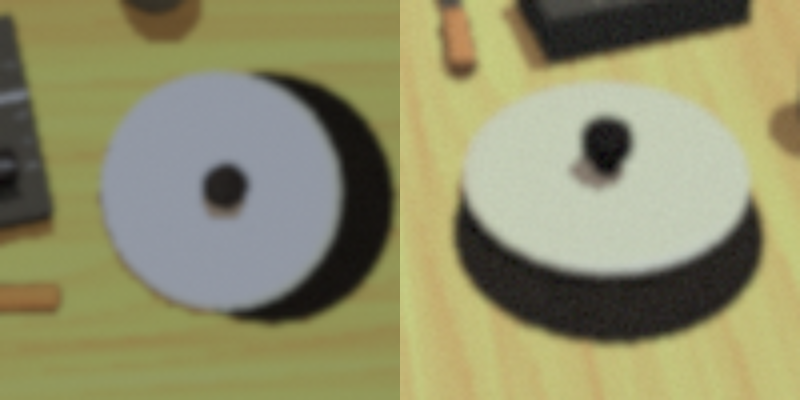

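step_arm:
  moves: "0 0 0 0 1 0 1;0 0 0 0 1 0 1;0 0 0 0 1 0 1;0 0 0 0 1 0 1;0 0 0 0 1 0 1;0 0 0 0 1 0 1;0.28 0 -0.83 0 0.4 0 1;0.28 0 -0.83 0 0 0 1;0.28 0 -0.83 0 0 0 1;0.28 0 -0.83 0 0 0 1;0.28 0 -0.83 0 0 0 1;0.28 0 -0.83 0 0 0 1;0.28 0 -0.83 0 0 0 1;0.28 0.2 -0.83 0 0 0 1;0.28 0.4 -0.83 0 0 0 1;0.28 0.4 -0.83 0 0 0 1;0.28 0.4 -0.83 0 0 0 1;0 0 0 0 0 0 1;0 0 0 0 0 0 1"

```text
clock: 41.75
eef_pos: [591.2, -194.8, 139.6]
tool_rot: [-1.571, 0.002, -0.322]
force: [-0.1, 0.8, 0.2]
width: 85.8
```

```bash
python3 - <<'E'
from h import *
b=get_image('side')
go(590,-196,26,-0.32)
save(b,'s18')
E
```

```text
turn y units 0.004476816412607906
pos [ 592.1 -192.8  140.5] rot [-1.57   0.    -0.319] w 85.6 F [-0.1  0.8  0.2] t 41.8 | shift units [-0.02  2.29 -0.07]
```

View pics/s18.png

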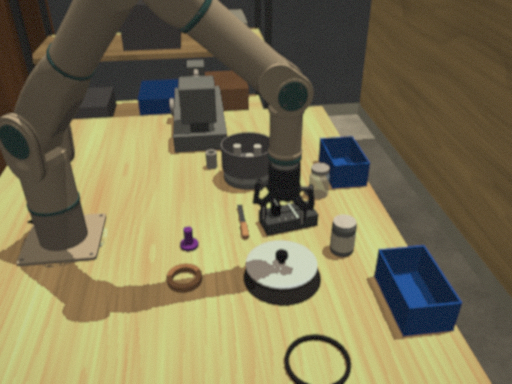

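step_arm:
  moves: "0 0.5 -0.05 0 0 0 1;0 0.6 0 0 0 0 1;0 0.6 0 0 0 0 1;0 0.4 0 0 0 0 1;0 0.15 0 0 0 0 1;0 0 0 0 0 0 1;0 0 0 0 0 0 0;0 0 0 0 0 0 0;0 0 0 0 0 0 0;0 0 0 0 0 0 0;0 0 0 0 0 0 0;0 0 0 0 0 0 0"

```text
clock: 43.0
eef_pos: [591.7, -196.0, 29.5]
tool_rot: [-1.571, -0.001, -0.319]
force: [-1.4, -0.4, 5.3]
width: 31.9
```

step_arm:
  moves: "0 -0.2 0 0 0 0 0;0 -0.4 0 0 0 0 0;0 -0.7 0 0 0 0 0;0 -0.8 0 0 0 0 0;0 -0.8 0 0 0 0 0;0 -0.8 0 0 0 0 0;0 -0.4 0 0 0 0 0;0 0 0 0 0 0 0;0 0 0 0 0 0 0"

```text
clock: 43.9
eef_pos: [590.3, -196.0, 232.6]
tool_rot: [-1.571, 0.001, -0.319]
force: [-0.8, 0.7, -4.1]
width: 32.0
```

```bash
python3 - <<'E'
from h import *
b=get_image('side')
go(554,273,235,0.44)
save(b,'s19')
print([(np.round(r['position'],0).tolist(),round(r['conf'],2)) for r in nets.place_of(b,'lid')])
E
```

```text
turn y units -6.327251025822708
pos [ 589.7 -195.8  231.6] rot [-1.571  0.003 -0.319] w 32.2 F [-0.2 -1.1 -4. ] t 43.95 | shift units [ 3.35 -0.07  8.79]
[([589.0, -193.0, 208.0], 0.59)]
```

View pics/s19.png

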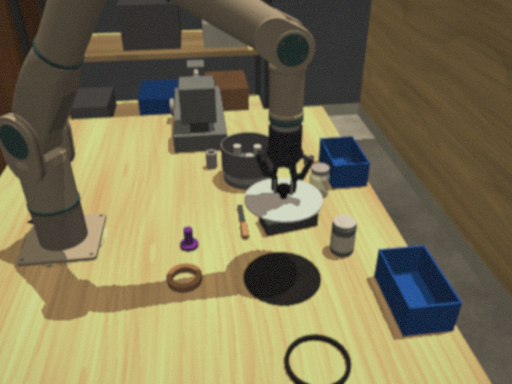

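step_arm:
  moves: "0 0 0 0 -0.8 0 0;0 0 0 0 -0.93 0 0;0 0 0 0 -0.93 0 0;0 0 0 0 -0.93 0 0;0 0 0 0 -0.93 0 0;0 0 0 0 -0.93 0 0;0 0 0 0 -0.87 0 0;0.2 0 0.54 0 0 0 0;0.3 0 0.78 0 0 0 0;0.3 0 0.78 0 0 0 0;0.3 0 0.78 0 0 0 0;0.3 0 0.78 0 0 0 0;0.3 0 0.78 0 0 0 0;0.3 0 0.78 0 0 0 0;0.3 0 0.78 0 0 0 0;0.3 0 0.78 0 0 0 0;0.3 0 0.78 0 0 0 0;0.3 0 0.78 0 0 0 0;0.16 0 0.47 0 0 0 0;0 0 0 0 0 0 0"

```text
clock: 46.0
eef_pos: [553.0, 280.1, 231.7]
tool_rot: [-1.566, 0.002, 0.447]
force: [-0.3, 0.2, -3.8]
width: 31.7
```

step_arm:
  moves: "0 0 0 0 0 0 0;0 0 0 0 0 0 0;0 0 0 0 0 0 0"

```text
clock: 46.3
eef_pos: [556.3, 272.3, 232.5]
tool_rot: [-1.572, 0.001, 0.437]
force: [0.7, -0.8, -3.6]
width: 31.8
```

```bash
python3 - <<'E'
from h import *
b=get_image('side');a=get_image('top')
go(554.5,274,147.5,0.44)
cv2.imwrite('pics/s20.png',np.hstack([cv2.resize(a['color'][140:240,110:210],(400,400)),cv2.resize(b['color'][70:210,180:320],(400,400))]))
for n in ('bowl_rim','lid','machine'):
  for nm,p in (('top',a),('side',b)):
   print(n,nm,[(np.round(r['position'],0).tolist(),round(r['conf'],2)) for r in nets.place_of(p,n)])
E
```

```text
turn y units -0.02246395098961934
pos [556.3 272.9 232.9] rot [-1.571e+00  1.000e-03  4.370e-01] w 31.8 F [-0.9  0.2 -3.5] t 46.4 | shift units [-0.02  1.71  0.04]
bowl_rim top []
bowl_rim side [([555.0, 272.0, 129.0], 0.74)]
lid top [([554.0, 273.0, 207.0], 0.86)]
lid side [([556.0, 275.0, 203.0], 0.83)]
machine top []
machine side [([554.0, 273.0, 1.0], 0.92)]
```

View pics/s20.png

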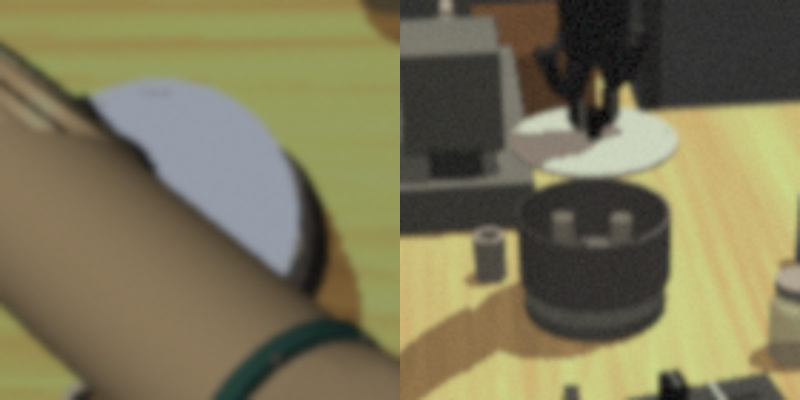

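step_arm:
  moves: "-0.02 0.3 0 0 0 0 0;0 0.5 0 0 0 0 0;0 0.4 0 0 0 0 0;0 0.2 0 0 0 0 0;0 0.1 0 0 0 0 0;0 0.08 0 0 0 0 0;0 0 0 0 0 0 0;0 0 0 0 0 0 0"

```text
clock: 47.5
eef_pos: [555.5, 274.3, 155.0]
tool_rot: [-1.571, -0.001, 0.439]
force: [0.0, -0.5, -2.9]
width: 32.0
```

step_arm:
  moves: "0 0.06 0 0 0 0 0;0 0.02 0 0 0 0 0;0 0 0 0 0 0 0;0 0 0 0 0 0 0"

```text
clock: 47.9
eef_pos: [555.1, 273.9, 150.3]
tool_rot: [-1.571, -0.0, 0.439]
force: [-0.4, -0.4, -3.2]
width: 32.0
```

step_arm:
  moves: "0 0.04 0 0 0 0 0;0 0.02 0 0 0 0 0;0 0 0 0 0 0 0;0 0 0 0 0 0 0"

```text
clock: 48.3
eef_pos: [555.1, 273.9, 147.5]
tool_rot: [-1.571, -0.0, 0.439]
force: [-0.8, -1.6, 0.6]
width: 32.0
```

Contact at the expected height; release and check.

step_arm:
  moves: "0 0 0 0 0 0 1;0 0 0 0 0 0 1;0 0 0 0 0 0 1;0 0 0 0 0 0 1;0 -0.3 0 0 0 0 1;0 -0.6 0 0 0 0 1;0 -0.6 0 0 0 0 1;0 -0.2 0 0 0 0 1;0 0 0 0 0 0 1;0 0 0 0 0 0 1"

```text
clock: 49.3
eef_pos: [554.7, 273.3, 231.7]
tool_rot: [-1.571, 0.001, 0.439]
force: [-0.4, -0.0, -1.4]
width: 85.6
```

```bash
python3 - <<'E'
from h import *
b=get_image('side');a=get_image('top')
go(602.5,-20.7,200,0.19)
save(b,'s21')
cv2.imwrite('pics/s21b.png',np.hstack([cv2.resize(a['color'][140:240,110:210],(400,400)),cv2.resize(b['color'][90:210,190:310],(400,400))]))
for n in ('lid','machine','fader_top'):
  for nm,p in (('top',a),('side',b)):
   print(n,nm,[(np.round(r['position'],0).tolist(),round(r['conf'],2)) for r in nets.place_of(p,n)])
E
```

```text
turn y units 2.076154971364204
pos [554.4 273.1 230.8] rot [-1.571  0.003  0.439] w 85.2 F [-0.1 -0.1 -1.1] t 49.4 | shift units [-0.17  0.62 -5.95]
lid top [([554.0, 274.0, 120.0], 0.96)]
lid side [([554.0, 277.0, 119.0], 0.77)]
machine top []
machine side [([554.0, 272.0, 0.0], 0.92)]
fader_top top [([597.0, -24.0, 85.0], 0.63)]
fader_top side [([601.0, -16.0, 90.0], 0.49)]
```

View pics/s21b.png

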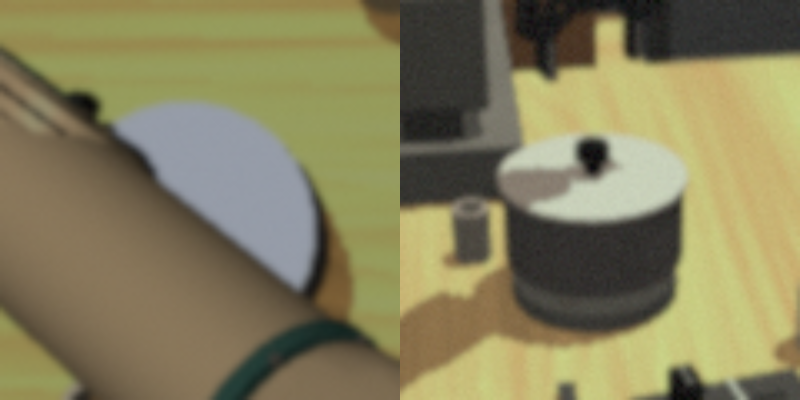

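step_arm:
  moves: "0 0 0 0 1 0 0.8;0 0 0 0 1 0 0.8;-0.02 0 -0.85 0 0.08 0 0.8;-0.03 0 -0.85 0 0 0 0.8;-0.03 0 -0.85 0 0 0 0.8;-0.03 0.1 -0.85 0 0 0 0.8;-0.03 0.2 -0.85 0 0 0 0.8;-0.02 0.3 -0.85 0 0 0 0.8;-0.01 0 -0.85 0 0 0 0.8;0 0 0 0 0 0 0.8;0 0 0 0 0 0 0.8;0 0 0 0 0 0 0.8"

```text
clock: 50.9
eef_pos: [603.1, -18.1, 202.4]
tool_rot: [-1.57, -0.001, 0.191]
force: [0.2, 0.6, 0.1]
width: 68.5
```

```bash
python3 - <<'E'
from h import *
go(603,-20.5,65.5,0.19)
E
```

```text
turn y units 0.011552617057245437
pos [603.1 -18.1 202.4] rot [-1.57e+00 -1.00e-03  1.91e-01] w 68.5 F [0.2 0.6 0.1] t 50.9 | shift units [-0.01  2.74 -0.05]
```

step_arm:
  moves: "0 0.6 -0.04 0 0 0 0.8;0 0.7 0 0 0 0 0.8;0 0.7 0 0 0 0 0.8;0 0.5 0 0 0 0 0.8;0 0.2 0 0 0 0 0.8;0 0 0 0 0 0 0.8;0 0 0 0 0 0 0;0 0 0 0 0 0 0;0 0 0 0 0 0 0;0 0 0 0 0 0 0;0 0 0 0 0 0 0;0 0 0 0 0 0 0"

```text
clock: 52.1
eef_pos: [604.5, -21.7, 68.7]
tool_rot: [-1.571, -0.002, 0.189]
force: [-1.5, -0.9, 6.1]
width: 22.4
```

step_arm:
  moves: "0.12 0 0 0 0 0 0;0.2 0 0 0 0 0 0;0.2 0 0 0 0 0 0;0.2 0 0 0 0 0 0;0.2 0 0 0 0 0 0;0.12 0 0 0 0 0 0;0 0 0 0 0 0 0;0 0 0 0 0 0 0;0 0 0 0 0 0 0"

```text
clock: 53.0
eef_pos: [656.3, -11.7, 68.8]
tool_rot: [-1.571, -0.004, 0.189]
force: [2.4, 0.6, 5.4]
width: 22.4
```

step_arm:
  moves: "0 0 0 0 0 0 0;0 0 0 0 0 0 0"

```text
clock: 53.2
eef_pos: [656.3, -11.7, 68.8]
tool_rot: [-1.571, -0.004, 0.189]
force: [0.3, -0.9, 5.2]
width: 22.4
```

Release, lift and look.

step_arm:
  moves: "0 0 0 0 0 0 0.8;0 0 0 0 0 0 0.8;0 0 0 0 0 0 0.8;0 0 0 0 0 0 0.8;0 -0.4 0 0 0 0 0.8;0 -0.8 0 0 0 0 0.8;0 -1 0 0 0 0 0.8;0 -1 0 0 0 0 0.8;0 0 0 0 0 0 0.8;-0.6 0 -0.7 0 0 0 0.8;-0.6 0 -0.7 0 0 0 0.8;-0.6 0 -0.7 0 0 0 0.8;-0.6 0 -0.7 0 0 0 0.8;-0.6 0 -0.7 0 0 0 0.8;0 0 0 0 0 0 0.8;0 0 0 0 0 0 0.8"

```text
clock: 54.8
eef_pos: [539.4, -213.5, 226.7]
tool_rot: [-1.57, 0.001, 0.186]
force: [0.8, 0.4, 0.7]
width: 68.4
```

```bash
python3 - <<'E'
from h import *
b=get_image('side');a=get_image('top')
st()
save(b,'s22');save(a,'t22')
cv2.imwrite('pics/s22b.png',np.hstack([cv2.resize(a['color'][140:210,220:290],(400,400),interpolation=2),cv2.resize(b['color'][190:250,250:325],(400,400),interpolation=2)]))
for n in ('lid','bowl_rim','fader_top','hub0','speed_mark'):
  for nm,p in (('top',a),('side',b)):
   print(n,nm,[(np.round(r['position'],0).tolist(),round(r['conf'],2)) for r in nets.place_of(p,n)])
E
```

```text
t 54.9 pos [ 540.9 -210.6  227.2] rot [-1.57e+00 -1.00e-03  1.91e-01] F [-0.3 -0.2  0.3] w 68.4101242487116 q [ 0.74  0.6  -0.66  1.71  0.43  0.98  0.11]
lid top [([429.0, 360.0, -1.0], 0.46)]
lid side [([555.0, 277.0, 118.0], 0.83)]
bowl_rim top []
bowl_rim side [([768.0, 136.0, 1.0], 0.24)]
fader_top top [([653.0, -10.0, 86.0], 0.42)]
fader_top side [([654.0, -5.0, 86.0], 0.56)]
hub0 top []
hub0 side [([348.0, -71.0, 1.0], 0.9)]
speed_mark top [([652.0, -9.0, 47.0], 0.61)]
speed_mark side [([654.0, -5.0, 46.0], 0.69), ([340.0, -211.0, -2.0], 0.33)]
```

View pics/s22b.png

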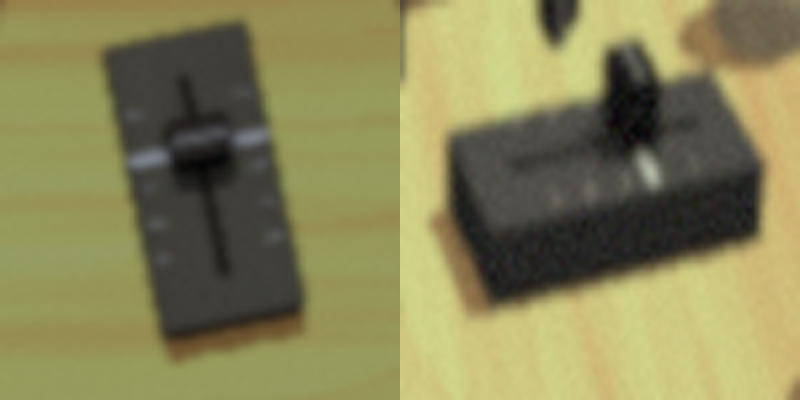

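View pics/s22.png

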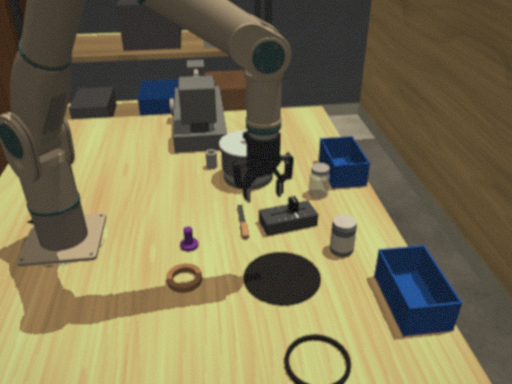

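View pics/t22.png

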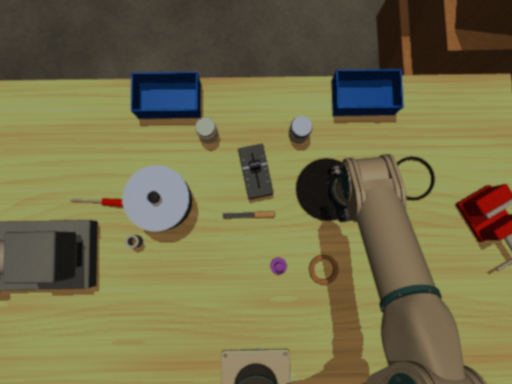

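```bash
python3 - <<'E'
from h import *
a=get_image('top')
P=lambda x,y,z: back(a,220+(x+.5)/5.714-.5,140+(y+.5)/5.714-.5,z)
u=np.array([np.cos(.19),np.sin(.19),0])
m=(P(148,159,45)+P(252,136,45))/2; f=P(202,134,86.5); print(m,f,(f-m)@u)
m=nets.cut_out(a,'lid'); print([(r['conf'],r['pixels'].sum()) for r in m])
s=a['color'][180:215,135:175].astype(int).sum(2); yy,xx=np.where(s<200); print('knob',xx.mean()+135,yy.mean()+180,back(a,xx.mean()+135,yy.mean()+180,165))
E
```

```text
[657.25513791  -9.29891273  45.        ] [657.53033674 -10.05791912  86.5       ] 0.12690131408290828
[(0.81, np.int64(3389)), (0.25, np.int64(120))]
knob 153.421568627451 197.0686274509804 [554.21955658 271.27053638 165.        ]
```

Slider on the mark (0.1 mm by the picture), knob in the same place as at the start. Handing in.

```bash
python3 - <<'E'
from h import *
print(ctrl.finish_job()); st()
E
```

```text
the job is handed in; nothing more can be done
None
the job is handed in; nothing more can be done
```

The job is done and handed in at about 55 s of the 210 s allowed. `finish_job` gave no verdict, so what follows rests on my own checks.

- **Slider off:** I pulled the slider back to its near end stop, where the force rose to 11 N.
- **Lid on the mat:** I laid the lid on the mat knob up. It was then found shifted about 40 mm from the mat's centre, probably the announced knock. It still lay flat and within the 60 mm limit, so I left it.
- **Hubs in the bowl:** I found three flanged hubs on the bench and stood all three in the bowl. The purple look-alike stayed where it was.
- **Lid back and slider on:** The lid went back on the bowl, touching down at the expected height. I then pushed the slider to the thick white line.

**Last checks:**
- **Slider position:** in the top picture the slider's line is about 0.1 mm from the thick white line, with a measuring error of a few mm.
- **Lid position:** the knob is within 1 mm of where it was at the start, which agrees with the lid sitting flush.
- **Lid reading that disagreed:** one side-camera reading put the lid about 4 mm off the bowl's axis, still within the 11 mm limit.
- **Bench and hubs:** nothing else on the bench looks moved in the last pictures. I could not see the hubs again once the lid was on.

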